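# Change the tube-cutting jig over from brass to nickel silver

### The arm

A 6-joint arm with a two-finger parallel gripper is mounted at the origin on a cart in front of the work surface, level with it; the furniture and walls round the work are solid. World frame = base frame: x ahead of the robot, y to its left, z up, the work surface at z = 0. Lengths are in m, angles in rad, forces in N, time in s.
With the tool pointing down it reaches from about 0.35 to 0.975 m from the base axis. Payload 4.9 kg.
Tool frame: the origin (TCP) lies midway between the tips of the shut fingers; the grasp point (between the pads) lies 19 mm behind it; z points along the fingers, y is the line along which they close (so a half turn about z gives the same grasp; the last joint's range is limited). The gripper opens to 85 mm and grips with 20 to 120 N. Pads are 22 mm wide; open, the fingers measure 114 mm over their backs; the gripper's body (76 mm by 85 mm) begins 54 mm behind the grasp point. The pads swing forward as they close: fully open they stand 13 mm farther back than shut.
Start: joints at [-1.395, 0.053, 1.613, -0, 1.476, -0.119], TCP at [0.182, -0.598, 0.231] pointing down, gripper open.
Joint ranges: [-3.01, 3.01], [-1.01, 2.22], [0.06, 2.58], [-1.02, 4.17], [0.09, 2.62], [-3.14, 3.14]. Speed limits (rad/s): [2.57, 2.57, 3.14, 3.14, 3.14, 3.14].

### API

Orientations are given as a unit quaternion [w, x, y, z].
In Python, from plant import state, grab_frame, camera_info, job_done, spot_in, masks_of, pinpoint gives the robot as it stands.
- The arm moves only by the shell command python3 -m handwheel 'ROWS' [OPENING]. ROWS is JSON, a list that holds one entry, the list of rows, each a list of 6 numbers: the shift along the world's x, y, z in m, then the turn, a rotation vector about the world's x, y, z in degrees. In form: [[[tx, ty, tz, ax, ay, az], ...]]. A call has 1 to 20 rows; each row shifts and turns the commanded pose from where the row before left it; what a row does not reach is not made up. A row lasts 1/12 s, in which the tool goes at most 41.7 mm and 7.16 degrees, less where a joint would pass 70% of its speed; a pose out of reach is approached as far as the arm can. A call is refused whole if a number of a shift passes 0.0417 or a number of a turn 7.16, either way. A call with a gripper value outside its range is refused whole. OPENING is the opening, from 0 (shut) to 1 (fully open), set as the call begins (- or left out, the last holds). The fingers move at their own pace and stop on an object; the grip force is fixed at half the most. Time passes only in rows, so rows that do not move let the fingers close. It gives the time, the measured TCP pose, the force, the opening and the grip force at its end, in the units of the state.
- state(): the state, without advancing time (a new reading comes with each control period).
- grab_frame(name): name is "side" or "top"; returns (picture, depth): 400x640x3 uint8, blue, green, red; 400x640 float32, m along the optical axis (not along the pixel's ray), 0 where there is no reading.
- camera_info(name): a dict with "fx", "fy", "cx", "cy" (pixels), "T" (4x4, takes a point from camera to world coordinates). Camera axes: x right, y up, looking along -z (the intrinsics and any distortion apply to the point x, -y, -z); pixel columns grow to the right and rows downward; lengths in m; the calibration is good to about 2 mm. A picture is of the moment at which its call begins. camera_info takes no time and is no camera call.
- job_done(): hands the job in; it is judged then, once.
Trained networks look in the newest picture that a camera, given by its name, has taken for a name from the list of things; names that differ only in an ending like _2 or _b are one class to them, and where a whole thing is asked for, a point or a joint stands for the part that bears it (a point fixed in the world has none). Each returns a list of dicts, best first, with "conf" (0 to 1); they miss things now and then, are a little off and sometimes report something else, mostly with a low value. They report only what shows in the picture. A call takes as long as a camera call. They do not tell look-alikes from the thing itself.
- spot_in(camera, thing): "box" ([left, top, width, height] in pixels, round what is visible of it).
- masks_of(camera, thing): "region" (400x640 bool, what is visible of it) and "box" ([left, top, width, height] in pixels, round what is visible of it).
- pinpoint(camera, thing): "position" ([column, row] in pixels: a listed point, or the origin of a listed thing).
The state is a dict: "time": time; "joint_pos": joint angles; "joint_vel": joint speeds; "joint_efforts": joint torques, N m; "tool_pos": TCP position; "tool_rot": TCP orientation; "contact_force": force on the tool from outside, world axes, zero at the start; "ft_torque": the same for the moment, N m; "gripper_width": opening from 0.0 (shut) to 1.0 (fully open); "grasp_force": force on a finger pad.
Only numpy, scipy, OpenCV 4.12 (cv2) and the standard library are available. Lean on these libraries where they do the work, as an engineer would, in place of code of your own. Each camera call takes 0.05 s, during which the arm holds its last target. There are 200 camera calls.

### The job

Change the tube-cutting jig over from brass to nickel silver: throw its red-knobbed cam lever open, draw the brass tube straight back out of the guide and lay it in the empty notch of the wooden rack, then take the silver-coloured tube from the rack, feed it through the bell mouth until its end meets the steel length stop, and throw the lever fully shut on it. Put every cut-off piece of brass tube that lies on the bench into the red box (at any time), and leave the copper tube where it is. All this tube is thin-walled, so be gentle: hold it with no more than about 45 N of grip, bring it up against the stop with no more than about 12 N, and do not jam it in the guide.

Things in the scene. Friction and masses are not known exactly. Their poses are not given: they have to be found in the camera images.
- tube_jig: Fixed tube-cutting jig on a green base plate, 70 mm (its x) by 195 mm (its y, -120 to +75) by 12 mm. Origin on the bench under the clamp; z up. Its y axis is the guide's; the guide's axis is level, 55 mm above the bench. From +y: bell mouth, rear bush (y +52 to +18), anvil and cam (+17 to -11), front bush (-12 to -31), saw slot (-34), stop (-92). Only the lever stands higher than 82 mm
- length_stop: Steel stop plate of the jig, 30 mm wide, 46 mm high, 9 mm thick, fixed across the guide axis. Origin and axes as tube_jig
- stop_face (a point): Point on the face of the stop that looks to the jig's +y, on the guide axis. A tube end touching it is fully fed
- guide_mouth (a point): Centre of the edge of the brass bell mouth, on the guide's axis at jig y = +64 mm. The mouth is about 28 mm wide and narrows to the 16 mm bore of the bushes. A tube in the guide lies on the bottom of the bore, its axis about 53 mm above the bench. Beyond jig y = +75 mm there is nothing but bench below
- cam_lever (a joint): Angle (rad) of the cam lever about the axis through lever_hinge parallel to the jig's y axis: 0 = clamped (the lever leans 45 degrees to the jig's -x side), 1.57 = open (leans 45 degrees to the +x side). Above about 1 rad the cam is well clear of a tube. It is stiff and stays where it is left; some 2 to 6 N at the knob move it
- lever_knob (a point): Centre of the red ball knob (22 mm) on the lever, 70 mm from the hinge, on an 8 mm steel stem in the plane jig y = +3 mm; 122 mm above the bench at either end of its swing, 142 mm at the top
- lever_hinge (a point): Point on the hinge axis of the lever: jig x = 0, y = +3 mm, 72 mm above the bench
- tube_rack: Fixed wooden rack: board 165 (x) by 120 (y) by 10 mm, two combs 10 mm thick at y = -50 and +50 mm. Origin: centre of the underside, on the bench. Notches at x = -45, 0, +45 mm, 21 mm wide between round-topped teeth 54 mm high. A tube lies along y across both combs, its centre 40 mm above the bench. At the start x = -45 is empty; silver and copper tubes lie in the other two, either way round
- brass_tube: Brass-coloured thin-walled tube, 12 mm across, 170 mm long, about 45 g. Origin at its centre, y along it. At the start it is clamped in the jig, with some 72 mm standing out of the bell mouth
- silver_tube: Silver-coloured (nickel silver) thin-walled tube, 12 mm across, 200 mm long, about 55 g. Origin at its centre, y along it; the ends are alike. When fully fed its centre is at jig y = +8 mm and 44 mm of it stand out of the bell mouth
- copper_tube: Copper-coloured tube, 12 mm across, 150 mm long, that stays in the rack. Origin at its centre, y along it
- red_box: Open red card box, fixed, 66 mm (its x) by 94 mm (its y) by 56 mm high, walls and floor 2 mm. Origin: centre of the underside, on the bench
- handpiece_tips (a point): Point midway between the tips of two white pen-like handpieces that hang from a black arc, fixed furniture to be kept clear of. The tips are about 60 mm apart, 0.18 and 0.2 m above the bench; from them the handpieces slope up and away from the robot to the arc, 0.36 m above the bench and 120 to 180 mm farther off. Go round in front of them, not through
- piece_1: Cut-off piece of brass tube, 12 mm across, 60 mm long, about 20 g, that lies on the bench. Origin at its centre (6 mm above the bench), y along it. It may be absent
- piece_2: Cut-off piece of brass tube, 12 mm across, 60 mm long, about 20 g, that lies on the bench. Origin at its centre (6 mm above the bench), y along it. It may be absent
- piece_3: Cut-off piece of brass tube, 12 mm across, 60 mm long, about 20 g, that lies on the bench. Origin at its centre (6 mm above the bench), y along it. It may be absent
There are look-alikes about, which are no part of the job. Of the things that look like the tube_rack, the larger one is meant.

How it is judged:
On the way, in this order (a step that is already met when the one before it is completed fails the run):
1. the lever is thrown open with the brass tube still in the jig (value of joint cam_lever above 1.2 rad and y of brass_tube in the frame of tube_jig below 0.075 m), for 0.2 s.
2. the brass tube lies at rest in a notch of the rack (x of brass_tube in the frame of tube_rack between -0.056 and 0.056 m and y of brass_tube in the frame of tube_rack between -0.035 and 0.035 m and z of brass_tube in the frame of tube_rack between 0.033 and 0.047 m and angle between the y axis of brass_tube and the y axis of tube_rack, either way round below 0.12 rad and linear speed of brass_tube below 0.02 m/s), for 0.2 s.
3. with the lever open, the silver tube is fed through the guide to within 3 mm of the stop (value of joint cam_lever above 1 rad and x of silver_tube in the frame of tube_jig between -0.006 and 0.006 m and y of silver_tube in the frame of tube_jig between 0.005 and 0.011 m and z of silver_tube in the frame of tube_jig between 0.046 and 0.062 m and angle between the y axis of silver_tube and the y axis of tube_jig, either way round below 0.06 rad), for 0.2 s.
At the end, for the whole second after the job is handed in: The lever is shut (within 0.25 rad) on the silver tube, whose end is within 3 mm of the stop; the brass tube lies in a notch of the rack, its middle within 35 mm of the rack's; the copper tube is where it was (15 mm); every cut-off piece lies in the red box; all at rest (all of step 2 and value of joint cam_lever below 0.25 rad and x of silver_tube in the frame of tube_jig between -0.006 and 0.006 m and y of silver_tube in the frame of tube_jig between 0.005 and 0.011 m and z of silver_tube in the frame of tube_jig between 0.046 and 0.062 m and angle between the y axis of silver_tube and the y axis of tube_jig, either way round below 0.06 rad and linear speed of silver_tube below 0.02 m/s and distance of copper_tube from where it was at the start of the episode below 0.015 m and x of piece_1 in the frame of red_box between -0.033 and 0.033 m and y of piece_1 in the frame of red_box between -0.047 and 0.047 m and z of piece_1 in the frame of red_box between 0 and 0.046 m and linear speed of each of piece_1, piece_2, piece_3 below 0.05 m/s and x of piece_2 in the frame of red_box between -0.033 and 0.033 m and y of piece_2 in the frame of red_box between -0.047 and 0.047 m and z of piece_2 in the frame of red_box between 0 and 0.046 m and x of piece_3 in the frame of red_box between -0.033 and 0.033 m and y of piece_3 in the frame of red_box between -0.047 and 0.047 m and z of piece_3 in the frame of red_box between 0 and 0.046 m); the robot touches nothing.
It fails at once if the silver or brass tube is squeezed by the fingers with over 130 N in all (both fingers added) (contact force between the fingers and silver_tube above 130 N or contact force between the fingers and brass_tube above 130 N).
It fails at once if a cut-off piece is squeezed by the fingers with over 130 N in all (both fingers added) (contact force between the fingers and piece_1 above 130 N or contact force between the fingers and piece_2 above 130 N or contact force between the fingers and piece_3 above 130 N).
It fails at once if the silver tube is pressed on the stop with over 20 N (contact force between silver_tube and length_stop above 20 N).
It fails at once if while the lever is open the silver tube is jammed against the jig with over 35 N (value of joint cam_lever above 0.9 rad and contact force between silver_tube and tube_jig above 35 N).
It fails at once if the copper tube is moved by over 30 mm (distance of copper_tube from where it was at the start of the episode above 0.03 m).
Of piece_1, piece_2, piece_3 only 1 to 3 are there at a start; the rules pass over those that are not, and their reading is None.
At some moment in a run one of piece_1, piece_2, piece_3 may be knocked a few centimetres aside while the robot is not near it.
It also fails if it takes over 210 s, if anything falls off the work surface, if the arm or the gripper's body presses on something with over 40 N, if the wrist force passes 120 N, or if a joint passes its speed limit or range.

## Working session

There is one attempt and no reset: what is moved stays moved. The work goes in short steps, Python scripts to look and compute and a shell command to move; the robot and the scene stay as the last step left them, time stands still between calls to the robot, and variables do not carry over. Pictures are saved under pics/ and viewed, at most 17 in all, crops included, and the job is handed in when it is done.

```bash
mkdir -p pics; ls
cat > h.py <<'E'
import numpy as np, cv2, json
from plant import *
def ray(cam,u,v):
    c=camera_info(cam);T=np.array(c["T"])
    d=np.array([(u-c["cx"])/c["fx"],-(v-c["cy"])/c["fy"],-1.]);return T[:3,3],T[:3,:3]@d
def atz(cam,u,v,z):
    o,d=ray(cam,u,v);return o+d*(z-o[2])/d[2]
def pt(cam,u,v,D):
    o,d=ray(cam,u,v);return o+d*D[int(round(v)),int(round(u))]
def proj(cam,p):
    c=camera_info(cam);T=np.array(c["T"]);q=T[:3,:3].T@(np.array(p)-T[:3,3])
    return np.array([c["cx"]+c["fx"]*q[0]/-q[2],c["cy"]-c["fy"]*q[1]/-q[2]])
def cloud(cam,D):
    o,_=ray(cam,0,0);c=camera_info(cam);T=np.array(c["T"])
    v,u=np.mgrid[0:400,0:640];d=np.stack([(u-c["cx"])/c["fx"],-(v-c["cy"])/c["fy"],-np.ones_like(u,float)],-1)
    return o+(d@T[:3,:3].T)*D[...,None]
E
python3 - <<'E'
from h import *
for c in("top","side"):
    i=camera_info(c);print(c,{k:(np.round(v,3).tolist()) for k,v in i.items()})
    im,D=grab_frame(c);cv2.imwrite(f"pics/{c}0.png",im);np.save(c+"0.npy",D)
    for t in["tube_jig","length_stop","tube_rack","brass_tube","silver_tube","copper_tube","red_box","piece_1","lever_knob"]:
        print(c,t,[(round(x["conf"],2),[int(a) for a in x["box"]]) for x in spot_in(c,t)][:5])
    for t in["stop_face","guide_mouth","lever_knob","lever_hinge","tube_jig","tube_rack","red_box","handpiece_tips"]:
        print(c,t,[(round(x["conf"],2),[int(a) for a in x["position"]]) for x in pinpoint(c,t)][:4])
E
```

```text
pics
top {'fx': 477.828, 'fy': 477.828, 'cx': 322.533, 'cy': 201.826, 'T': [[0.109, 0.97, -0.219, 0.348], [-0.994, 0.105, -0.029, -0.215], [-0.005, 0.221, 0.975, 1.073], [0.0, 0.0, 0.0, 1.0]]}
top tube_jig [(0.67, [355, 161, 73, 80]), (0.53, [190, 237, 87, 13])]
top length_stop [(0.77, [396, 164, 22, 15]), (0.18, [356, 162, 68, 80])]
top tube_rack [(0.86, [206, 140, 48, 55]), (0.56, [204, 208, 60, 77])]
top brass_tube [(0.67, [345, 223, 25, 31])]
top silver_tube [(0.94, [185, 237, 91, 12]), (0.56, [395, 165, 25, 12])]
top copper_tube [(0.79, [197, 217, 69, 11])]
top red_box [(0.76, [401, 245, 56, 49])]
top piece_1 [(0.68, [319, 220, 9, 28]), (0.65, [362, 259, 11, 24])]
top lever_knob [(0.73, [382, 196, 32, 22])]
top stop_face [(0.8, [413, 175])]
top guide_mouth [(0.63, [369, 227]), (0.39, [232, 242])]
top lever_knob [(0.72, [322, 235]), (0.46, [383, 209])]
top lever_hinge [(0.6, [387, 202])]
top tube_jig [(0.93, [383, 210]), (0.31, [372, 222])]
top tube_rack [(0.93, [236, 247]), (0.78, [230, 165])]
top red_box [(0.66, [425, 268])]
top handpiece_tips [(0.95, [287, 176])]
side {'fx': 4
[... 447 characters left out ...]
65, [340, 290, 12, 74])]
side red_box [(0.6, [336, 160, 46, 44]), (0.41, [262, 186, 14, 18])]
side piece_1 [(0.62, [326, 249, 28, 7]), (0.58, [361, 218, 24, 5])]
side lever_knob [(0.78, [301, 160, 27, 38])]
side stop_face [(0.61, [274, 181]), (0.44, [359, 190])]
side guide_mouth [(0.55, [330, 209])]
side lever_knob [(0.47, [322, 162])]
side lever_hinge [(0.77, [311, 192]), (0.73, [345, 321]), (0.58, [301, 211])]
side tube_jig [(0.82, [309, 216]), (0.5, [323, 163]), (0.45, [344, 323]), (0.24, [366, 221])]
side tube_rack [(0.88, [262, 353]), (0.87, [369, 332])]
side red_box [(0.69, [354, 191]), (0.35, [307, 214])]
side handpiece_tips [(0.65, [276, 184]), (0.58, [302, 211]), (0.19, [333, 208])]
```

Run:
```python
import cv2
a=cv2.imread("pics/top0.png");b=cv2.imread("pics/side0.png")
cv2.imwrite("pics/top_c.png",cv2.resize(a[120:320,170:470],(800,533),interpolation=2))
cv2.imwrite("pics/side_c.png",cv2.resize(b[140:390,200:500],(720,600),interpolation=2))
```

```text
(no output)
```

View pics/top_c.png

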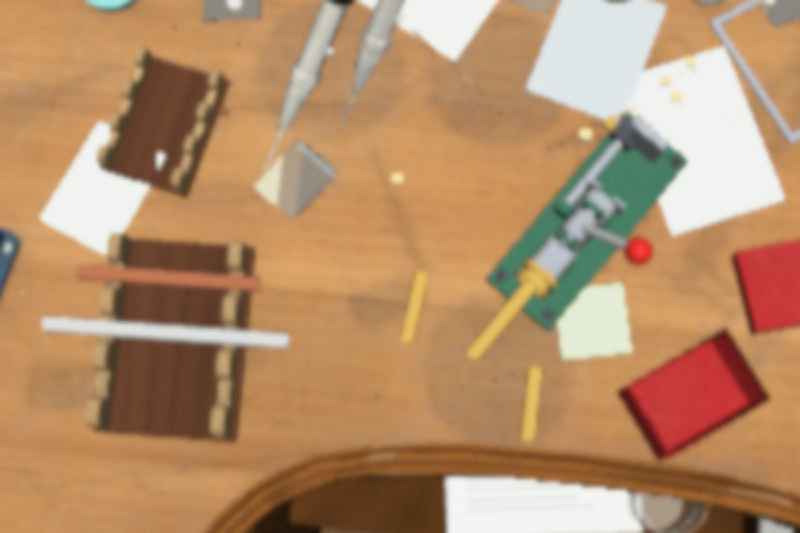

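View pics/side_c.png

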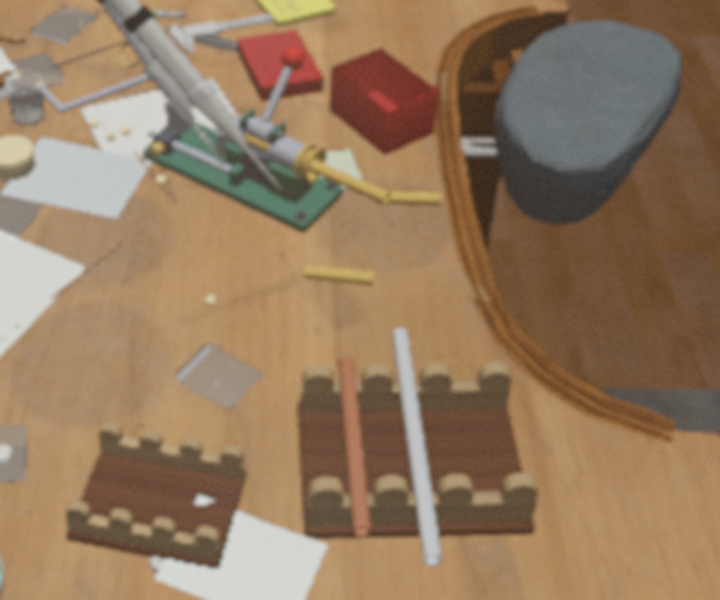

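View pics/top0.png

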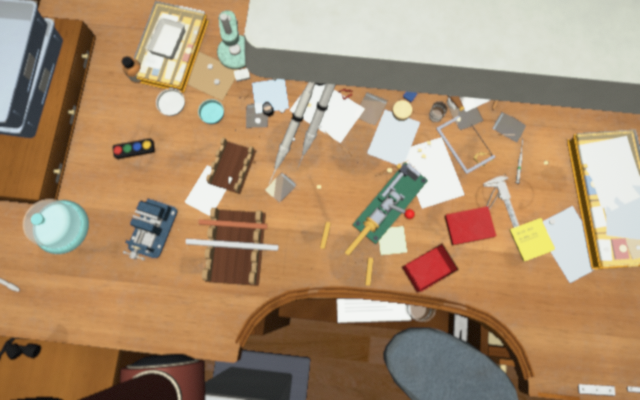

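In the top picture, candidates for the rack are (236,247), which is larger and is the one meant, and (230,165), the smaller decoy. For the box they are (430,268), open, and (470,225), a flat red card. The loose brass pieces are at (324,234) and (369,271), and the brass tube comes out of the mouth at (360,237). Silver is at (231,244) and copper at (232,222). The empty notch is the one nearest the robot.

Run:
```python
from h import *
im=cv2.imread("pics/top0.png");D=np.load("top0.npy");P=cloud("top",D)
hsv=cv2.cvtColor(im,cv2.COLOR_BGR2HSV);H,S,V=[hsv[...,i].astype(int) for i in range(3)]
def box(l,t,w,h):
    m=np.zeros((400,640),bool);m[t:t+h,l:l+w]=1;return m
def fit(n,m):
    p=P[m];p=p[np.isfinite(p).all(1)];z=np.median(p[:,2])
    q=p[abs(p[:,2]-z)<.03];c,(w,h),a=cv2.minAreaRect((q[:,:2]*1000).astype(np.float32))
    u,s,v=np.linalg.svd(q[:,:2]-q[:,:2].mean(0),full_matrices=False)
    print(n,len(q),"mean",q.mean(0).round(4),"rect",np.round(c,1),round(w,1),round(h,1),"ang",round(a,1),"dir",np.degrees(np.arctan2(v[0,1],v[0,0])).round(1),"z",np.percentile(q[:,2],[5,50,95]).round(4))
brass=(H>18)&(H<30)&(S>120)&(V>180)
fit("p1",brass&box(315,216,17,36));fit("p2",brass&box(359,255,17,34));
b=brass&box(340,215,35,45)
fit("brass",b&(P[...,2]>.03))
green=(H>60)&(H<90)&(S>80);g=green&box(345,155,90,95);fit("plate",g&(abs(P[...,2]-.012)<.006))
sil=(S<60)&(V>150)&box(180,232,104,22);fit("silver",sil&(P[...,2]>.03))
cop=(H<12)&(S>90)&(V>130)&box(192,214,80,17);fit("copper",cop&(P[...,2]>.035))
rk=box(198,203,70,86)&(P[...,2]>.03)&~sil&~cop;fit("combs",rk&(P[...,2]>.046)&(P[...,2]<.06))
fit("board",box(198,203,70,86)&(abs(P[...,2]-.010)<.005))
red=((H<8)|(H>172))&(S>140)&box(398,240,62,56);fit("box",red&(P[...,2]>.045))
fit("knob",((H<8)|(H>172))&(S>140)&box(400,205,18,18))
fit("flatred",((H<8)|(H>172))&(S>140)&box(442,200,60,46))
print("bench z",np.median(P[box(290,250,30,20)],0))
for n,(u,v),z in[("stop",(413,175),.055),("mouth",(369,227),.055),("tips",(287,176),.19)]:print(n,atz("top",u,v,z).round(3))
from plant import state
print(state())
```

```text
p1 127 mean [ 0.5117 -0.1974  0.0116] rect [ 512.2 -197.4] 10.8 58.5 ang 83.2 dir 173.2 z [0.0084 0.0119 0.0151]
p2 132 mean [ 0.4426 -0.3025  0.0116] rect [ 442.4 -302.5] 11.8 58.4 ang 86.7 dir 178.5 z [0.0081 0.0117 0.0151]
brass 245 mean [ 0.5104 -0.2747  0.0605] rect [ 506.2 -275. ] 21.1 88.5 ang 59.4 dir 146.4 z [0.0535 0.0593 0.0715]
plate 1019 mean [ 0.5999 -0.3422  0.0126] rect [ 601.6 -336.3] 63.4 186.3 ang 55.8 dir 141.9 z [0.0094 0.0126 0.0158]
silver 498 mean [4.647e-01 4.000e-04 4.540e-02] rect [464.7   1.2] 13.9 199.0 ang 2.9 dir -87.8 z [0.0411 0.0456 0.0492]
copper 342 mean [0.5093 0.004  0.0453] rect [510.    5.6] 12.3 148.3 ang 2.3 dir -87.6 z [0.0412 0.0453 0.0489]
combs 441 mean [ 4.628e-01 -1.000e-04  5.230e-02] rect [464.7  -1.9] 156.9 136.3 ang 2.6 dir 176.7 z [0.047  0.0525 0.0566]
board 2574 mean [4.60e-01 1.00e-04 1.06e-02] rect [468.5  12.3] 189.8 155.0 ang 6.3 dir -173.1 z [0.0073 0.0107 0.0138]
box 145 mean [ 0.4501 -0.4236  0.053 ] rect [ 461.3 -429. ] 64.4 93.6 ang 35.7 dir -56.7 z [0.0461 0.0536 0.0588]
knob 78 mean [ 0.5544 -0.3631  0.1309] rect [ 554
[... 331 characters left out ...]
int_pos': array([-1.39499813e+00,  5.26917918e-02,  1.61290278e+00, -2.28885974e-06,
        1.47599571e+00, -1.19030123e-01]), 'joint_vel': array([-0.00087346, -0.00104413, -0.00071498, -0.00095473, -0.00099395,
        0.00059437]), 'joint_efforts': array([-3.16035648e-04, -3.93670249e+01, -3.70450544e+01, -1.45864378e-04,
        5.23774106e-04,  1.81602839e-07]), 'tool_pos': array([ 0.18158819, -0.59801941,  0.231307  ]), 'tool_rot': array([ 1.21696492e-06,  9.89154179e-01,  1.46880938e-01, -1.10519870e-06]), 'contact_force': array([ 0.01432709, -0.39379483, -0.55679126]), 'ft_torque': array([ 0.00850977, -0.02776672,  0.03622551]), 'grasp_force': 0.0, 'gripper_width': 1.000264431059965}
```

Run:
```python
from h import *
D=np.load("top0.npy");P=cloud("top",D)
print("start px",proj("top",[.18,-.6,.23]))
for n,(l,t,w,h) in dict(chair=(385,330,100,68),rim=(260,285,200,12),rimr=(470,300,50,40)).items():
    q=P[t:t+h,l:l+w].reshape(-1,3);print(n,np.percentile(q[:,2],[50,95,99.5]).round(3),q.min(0).round(2),q.max(0).round(2))
print(atz("top",425,268,0),atz("top",430,268,.0), atz("top",236,247,0))
im=cv2.imread("pics/top0.png");hsv=cv2.cvtColor(im,cv2.COLOR_BGR2HSV).astype(int);H,S,V=[hsv[...,i] for i in range(3)]
b=(H>18)&(H<30)&(S>120)&(V>180);m=np.zeros_like(b);m[215:260,340:375]=1;b&=m&(P[...,2]>.03)
q=P[b];yh=np.array([-.829,.559]);xh=np.array([.559,.829]);o=np.array([.584,-.325])
r=q[:,:2]-o;y=r@yh;x=r@xh
for a in np.arange(.05,.14,.01):
    s=(y>=a)&(y<a+.01)
    if s.any():print(a.round(2),s.sum(),x[s].mean().round(4),x[s].min().round(4),x[s].max().round(4),q[s][:,2].max().round(4))
```

```text
start px [549.83880784 442.41623767]
chair [0.005 0.011 0.013] [ 0.04 -0.58 -0.94] [ 0.35 -0.22  1.07]
rim [0.002 0.007 1.073] [ 0.35 -0.5  -0.01] [ 0.43 -0.07  1.07]
rimr [-1.000e-03  5.000e-03  1.073e+00] [ 0.32 -0.7  -0.31] [ 0.42 -0.22  1.07]
[ 0.4634206  -0.42719422  0.        ] [ 0.46463058 -0.43826429  0.        ] [ 0.46420116 -0.00088914  0.        ]
0.05 42 0.0005 -0.0106 0.0104 0.0739
0.06 39 0.0007 -0.0103 0.0105 0.0752
0.07 24 0.0005 -0.0042 0.0051 0.0633
0.08 25 0.0006 -0.0048 0.0061 0.0617
0.09 23 0.0005 -0.004 0.0055 0.063
0.1 23 0.0002 -0.0047 0.0057 0.0621
0.11 23 0.0003 -0.0049 0.0057 0.0626
0.12 24 0.0005 -0.0046 0.0059 0.063
0.13 21 0.0004 -0.0048 0.0056 0.0629
```

```bash
python3 -m handwheel '[[[0.026,0.0296,0,0,0,-1.84],[0.026,0.0296,0,0,0,-1.84],[0.026,0.0296,0,0,0,-1.84],[0.026,0.0296,0,0,0,-1.84],[0.026,0.0296,0,0,0,-1.84],[0.026,0.0296,0,0,0,-1.84],[0.026,0.0296,0,0,0,-1.84],[0.026,0.0296,0,0,0,-1.84],[0.026,0.0296,0,0,0,-1.84],[0.0269,0.0291,0,0,0,-1.84],[0,0,-0.035,0,0,0],[0,0,-0.035,0,0,0],[0,0,-0.035,0,0,0],[0,0,-0.035,0,0,0],[0,0,0,0,0,0],[0,0,0,0,0,0]]]' 0.5
python3 - <<'E'
from h import *
im,D=grab_frame("top");cv2.imwrite("pics/t1.png",cv2.resize(im[120:320,270:470],(600,600),interpolation=2));print(state()["tool_rot"])
E
```

```text
time: 3.13
tool_pos: [0.4412, -0.3013, 0.0895]
tool_rot: [-0.002, 1.0, -0.013, -0.002]
contact_force: [0.4, 0.9, 1.5]
gripper_width: 0.5
grasp_force: 0.0
[ 1.23897775e-04  9.99913092e-01 -1.31823050e-02  1.38395730e-04]
```

View pics/t1.png

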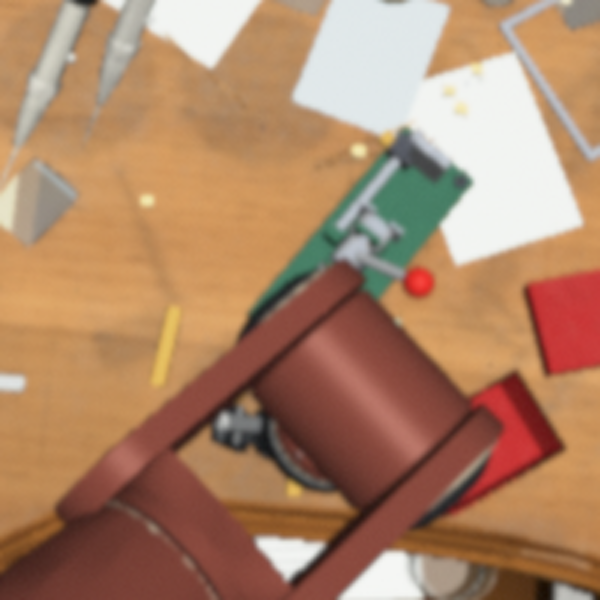

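```bash
python3 -m handwheel '[[[0.0012,-0.0012,-0.03,0,0,0],[0,0,-0.03,0,0,0],[0,0,-0.018,0,0,0],[0,0,-0.007,0,0,0],[0,0,0,0,0,0],[0,0,0,0,0,0]]]'; python3 -m handwheel '[[[0,0,0,0,0,0],[0,0,0,0,0,0],[0,0,0,0,0,0],[0,0,0,0,0,0],[0,0,0,0,0,0],[0,0,0,0,0,0],[0,0,0,0,0,0],[0,0,0,0,0,0]]]' 0.12
```

```text
time: 3.68
tool_pos: [0.4453, -0.3053, 0.0089]
tool_rot: [0.001, 1.0, -0.013, 0.002]
contact_force: [0.2, 0.6, 0.7]
gripper_width: 0.495
grasp_force: 0.0
time: 4.35
tool_pos: [0.4449, -0.3048, 0.0084]
tool_rot: [0.001, 1.0, -0.013, 0.001]
contact_force: [0.1, 0.6, 6.2]
gripper_width: 0.125
grasp_force: 19.2
```

```bash
python3 -m handwheel '[[[0,0,0.02,0,0,0],[0,0,0.03,0,0,0],[0,0,0.03,0,0,0],[0,0,0.03,0,0,0],[0,0,0,0,0,0],[0,0,0,0,0,0],[0,0,0,0,0,0]]]'
python3 - <<'E'
from h import *
im,D=grab_frame("side");print([(round(x["conf"],2),[int(a) for a in x["box"]]) for x in spot_in("side","piece_1")])
p=proj("side",state()["tool_pos"]);print(p)
u,v=p.astype(int);cv2.imwrite("pics/s1.png",cv2.resize(im[v-70:v+50,u-80:u+80],(640,480),interpolation=2))
E
```

```text
time: 4.93
tool_pos: [0.4434, -0.3034, 0.1159]
tool_rot: [-0.0, 1.0, -0.013, -0.0]
contact_force: [0.6, -0.5, -0.8]
gripper_width: 0.122
grasp_force: 18.6
[(0.71, [325, 250, 27, 9])]
[375.43970246 184.18513327]
```

View pics/s1.png

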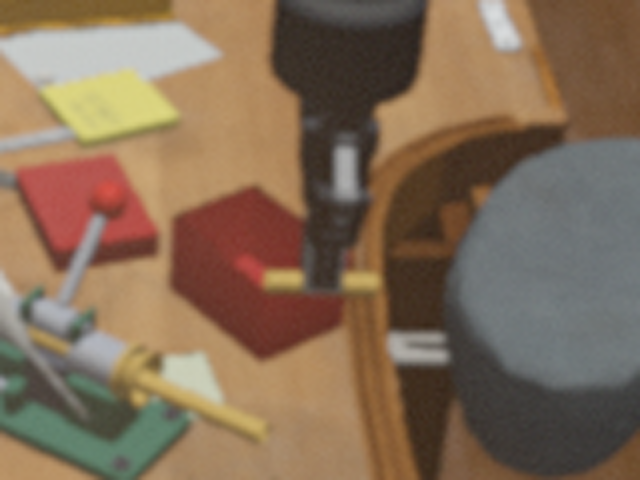

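The crop shows the piece held level in the fingers at (320,282), with the box behind it.

```bash
python3 -m handwheel '[[[0.0023,-0.0157,0,0,0,-6.6],[0.0023,-0.0157,0,0,0,-6.6],[0.0023,-0.0157,0,0,0,-6.6],[0.0023,-0.0157,0,0,0,-6.6],[0.0023,-0.0157,0,0,0,-6.6],[0.0023,-0.0157,0,0,0,-6.6],[0.0023,-0.0157,0,0,0,-6.6],[0.0023,-0.0157,0,0,0,-6.6],[0,0,0,0,0,0],[0,0,0,0,0,0],[0,0,0,0,0,0]]]'
python3 - <<'E'
from h import *
im,D=grab_frame("top");cv2.imwrite("pics/t2.png",cv2.resize(im[200:320,370:490],(480,480),interpolation=2));print(proj("top",state()["tool_pos"]),state()["joint_pos"])
E
```

```text
time: 5.95
tool_pos: [0.4615, -0.4282, 0.1148]
tool_rot: [-0.001, 0.89, -0.455, -0.001]
contact_force: [0.5, -0.3, -0.6]
gripper_width: 0.125
grasp_force: 18.7
[437.17170877 263.97061376] [-8.65895573e-01  1.59884277e-01  1.69767306e+00  2.21927410e-04
  1.28632063e+00  1.65061438e+00]
```

View pics/t2.png

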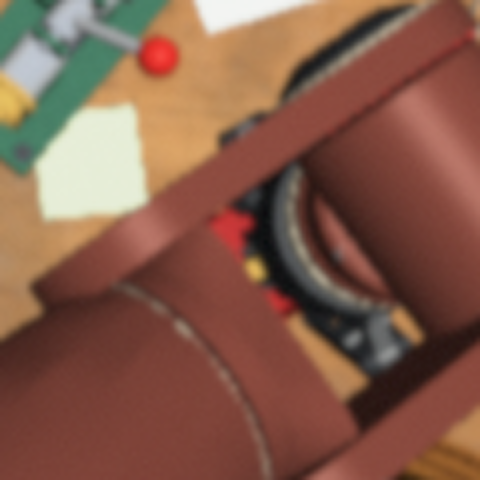

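The piece end (yellow) shows over the middle of the box. Lower and release.

```bash
python3 -m handwheel '[[[0,0,-0.03,0,0,0],[0,0,-0.03,0,0,0],[0,0,-0.02,0,0,0],[0,0,0,0,0,0],[0,0,0,0,0,0]]]'; python3 -m handwheel '[[[0,0,0,0,0,0],[0,0,0,0,0,0],[0,0,0,0,0,0],[0,0,0,0,0,0],[0,0,0.04,0,0,0],[0,0,0.04,0,0,0],[0,0,0.03,0,0,0],[0.005,0.0232,0,0,0,5.3],[0.005,0.0232,0,0,0,5.3],[0.005,0.0232,0,0,0,5.3],[0.005,0.0232,0,0,0,5.3],[0.005,0.0232,0,0,0,5.3],[0.005,0.0232,0,0,0,5.3],[0.005,0.0232,0,0,0,5.3],[0.005,0.0232,0,0,0,5.3],[0.005,0.0232,0,0,0,5.3],[0.005,0.0222,0,0,0,0],[0,0,0,0,0,0],[0,0,0,0,0,0]]]' 0.25
```

```text
time: 6.42
tool_pos: [0.4613, -0.4276, 0.0349]
tool_rot: [-0.001, 0.89, -0.456, -0.002]
contact_force: [0.0, 0.2, 1.5]
gripper_width: 0.128
grasp_force: 18.7
time: 8.0
tool_pos: [0.5125, -0.1978, 0.147]
tool_rot: [0.0, 0.998, -0.057, 0.001]
contact_force: [0.7, 0.4, 1.3]
gripper_width: 0.257
grasp_force: 0.0
```

Run:
```python
from h import *
im,D=grab_frame("top");P=cloud("top",D);cv2.imwrite("pics/t3.png",im)
for t in["piece_1"]:
    for x in masks_of("top",t):
        q=P[x["region"]];q=q[q[:,2]<.04]
        if len(q)>20:
            u,s,v=np.linalg.svd(q[:,:2]-q[:,:2].mean(0),full_matrices=False)
            print(t,round(x["conf"],2),np.array(x["box"]).astype(int),q.mean(0).round(4),np.degrees(np.arctan2(v[0,1],v[0,0])).round(1))
```

```text
piece_1 0.69 [413 261  24  13] [ 0.4611 -0.4263  0.0135] 124.5
piece_1 0.55 [395 164  23  16] [ 0.6747 -0.3604  0.0319] -129.5
```

```bash
python3 -m handwheel '[[[0,0,-0.03,0,0,0],[0,0,-0.035,0,0,0],[0,0,-0.035,0,0,0],[0,0,-0.025,0,0,0],[0,0,-0.015,0,0,0],[0,0,0,0,0,0],[0,0,0,0,0,0],[0,0,0,0,0,0]]]' 0.5; python3 -m handwheel '[[[0,0,0,0,0,0],[0,0,0,0,0,0],[0,0,0,0,0,0],[0,0,0,0,0,0],[0,0,0,0,0,0],[0,0,0,0,0,0],[0,0,0.02,0,0,0],[0,0,0.03,0,0,0],[0,0,0.035,0,0,0],[0,0,0.03,0,0,0],[-0.005,-0.0232,0,0,0,-5.3],[-0.005,-0.0232,0,0,0,-5.3],[-0.005,-0.0232,0,0,0,-5.3],[-0.005,-0.0232,0,0,0,-5.3],[-0.005,-0.0232,0,0,0,-5.3],[-0.005,-0.0232,0,0,0,-5.3],[-0.005,-0.0232,0,0,0,-5.3],[-0.005,-0.0232,0,0,0,-5.3],[-0.005,-0.0232,0,0,0,-5.3],[-0.005,-0.0222,0,0,0,0]]]' 0.12
```

```text
time: 8.77
tool_pos: [0.5131, -0.1996, 0.0078]
tool_rot: [0.001, 0.998, -0.058, 0.001]
contact_force: [0.0, 0.7, -0.0]
gripper_width: 0.504
grasp_force: 0.0
time: 10.43
tool_pos: [0.4617, -0.4303, 0.1212]
tool_rot: [-0.0, 0.889, -0.458, -0.0]
contact_force: [-0.5, 0.2, -1.1]
gripper_width: 0.127
grasp_force: 19.2
```

```bash
python3 -m handwheel '[[[0.004,0.003,-0.03,0,0,0],[0,0,-0.03,0,0,0],[0,0,-0.018,0,0,0],[0,0,0,0,0,0],[0,0,0,0,0,0]]]'; python3 -m handwheel '[[[0,0,0,0,0,0],[0,0,0,0,0,0],[0,0,0,0,0,0],[0,0,0.04,0,0,0],[0,0,0.04,0,0,0],[0,0,0.04,0,0,0],[0,0.03,0.03,0,0,0],[0,0.04,0,0,0,0],[0,0.04,0,0,0,0],[0,0.04,0,0,0,0],[0,0.04,0,0,0,0],[0,0,0,0,0,0],[0,0,0,0,0,0]]]' 0.22
python3 - <<'E'
from h import *
im,D=grab_frame("top");P=cloud("top",D)
cv2.imwrite("pics/t4.png",cv2.resize(im[130:330,290:490],(600,600),interpolation=2))
for c in("top","side"):
    grab_frame(c);print(c,[(round(x["conf"],2),np.array(x["box"]).astype(int)) for x in spot_in(c,"piece_1")])
E
```

```text
time: 10.85
tool_pos: [0.4654, -0.4254, 0.042]
tool_rot: [-0.001, 0.89, -0.456, -0.001]
contact_force: [0.3, -0.3, -0.5]
gripper_width: 0.126
grasp_force: 19.2
time: 11.93
tool_pos: [0.4666, -0.2354, 0.1943]
tool_rot: [0.0, 0.891, -0.455, 0.001]
contact_force: [-0.7, -0.8, -0.1]
gripper_width: 0.217
grasp_force: 0.0
top [(0.7, array([412, 260,  27,  15])), (0.53, array([412, 255,  23,  13]))]
side []
```

View pics/t4.png

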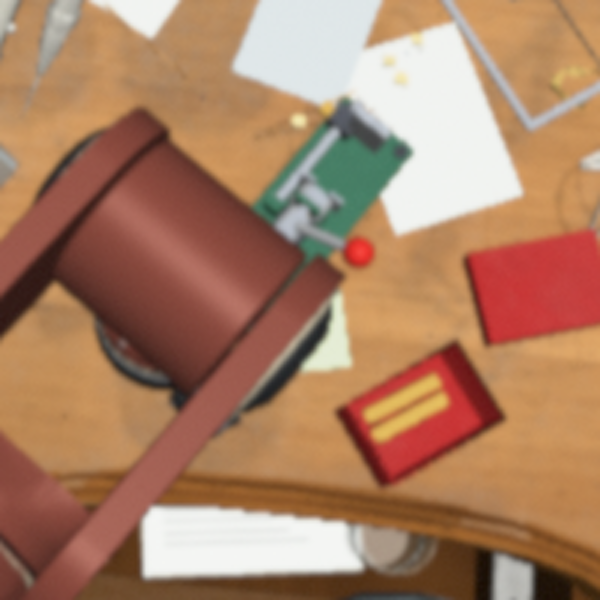

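Both pieces lie side by side in the box (picture (405,400) and (410,418)). There's a yellowish spot by the stop, at about (327,105), that I'll check before moving on.

Run:
```python
import cv2,numpy as np
a=cv2.imread("pics/top0.png")[150:190,380:440];b=cv2.imread("pics/side0.png")[170:220,245:305]
cv2.imwrite("pics/c1.png",np.hstack([cv2.resize(a,(390,480),interpolation=2),cv2.resize(b,(390,480),interpolation=2)]))
from h import *
D=np.load("top0.npy");P=cloud("top",D);im=cv2.imread("pics/top0.png");hsv=cv2.cvtColor(im,cv2.COLOR_BGR2HSV).astype(int)
m=(hsv[...,0]>15)&(hsv[...,0]<32)&(hsv[...,1]>130)&(hsv[...,2]>150);s=np.zeros_like(m);s[155:185,385:425]=1
q=P[m&s];print(len(q),q.mean(0).round(3),q.min(0).round(3),q.max(0).round(3))
D2=np.load("side0.npy");P2=cloud("side",D2);im=cv2.imread("pics/side0.png");hsv=cv2.cvtColor(im,cv2.COLOR_BGR2HSV).astype(int)
m=(hsv[...,0]>15)&(hsv[...,0]<32)&(hsv[...,1]>130)&(hsv[...,2]>130);s=np.zeros_like(m);s[190:212,255:280]=1
q=P2[m&s];print(len(q),q.mean(0).round(3),q.min(0).round(3),q.max(0).round(3))
```

```text
13 [ 0.682 -0.345  0.02 ] [ 0.651 -0.348 -0.002] [ 0.69  -0.323  0.032]<stdin>:10: RuntimeWarning: Mean of empty slice.
  ret = um.true_divide(
Traceback (most recent call last):
ValueError: zero-size array to reduction operation minimum which has no identity
```

View pics/c1.png

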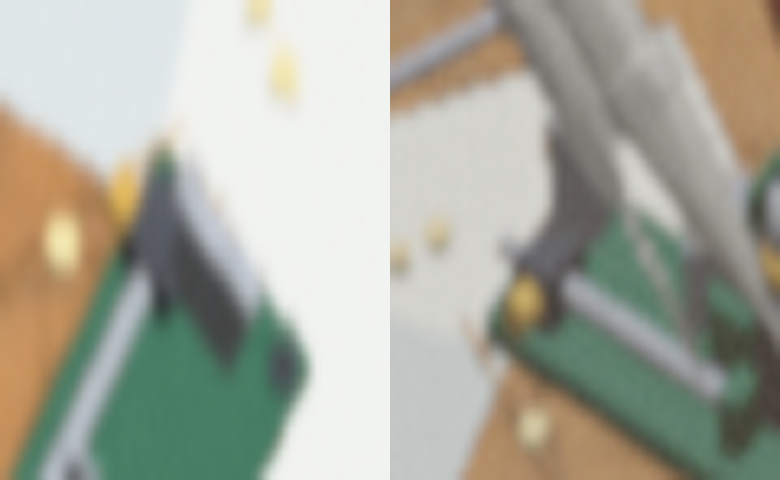

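It's the stop's brass thumbscrew, not a piece, so there were just two pieces. Next is the lever.

```bash
python3 -m handwheel '[[[0.0081,-0.0203,0,0,0,2.5],[0.0081,-0.0203,0,0,0,2.5],[0.0081,-0.0203,0,0,0,2.5],[0.0081,-0.0203,0,0,0,2.5],[0.0081,-0.0203,0,0,0,2.5],[0.0081,-0.0203,0,0,0,2.5],[0.0081,-0.0203,0,0,0,2.5],[0.0081,-0.0203,0,0,0,2.6],[0,0,-0.04,0,0,0],[0,0,-0.04,0,0,0],[0,0,0,0,0,0],[0,0,0,0,0,0],[0,0,0,0,0,0]]]' 0
python3 - <<'E'
from h import *
im,D=grab_frame("side");p=proj("side",state()["tool_pos"]);print(p)
u,v=p.astype(int);cv2.imwrite("pics/s2.png",cv2.resize(im[v-60:v+60,u-60:u+60],(480,480),interpolation=2))
E
```

```text
time: 13.27
tool_pos: [0.5313, -0.4003, 0.1143]
tool_rot: [0.0, 0.956, -0.294, 0.001]
contact_force: [-0.3, 0.0, 0.4]
gripper_width: -0.001
grasp_force: 0.0
[333.09190177 157.78750996]
```

View pics/s2.png

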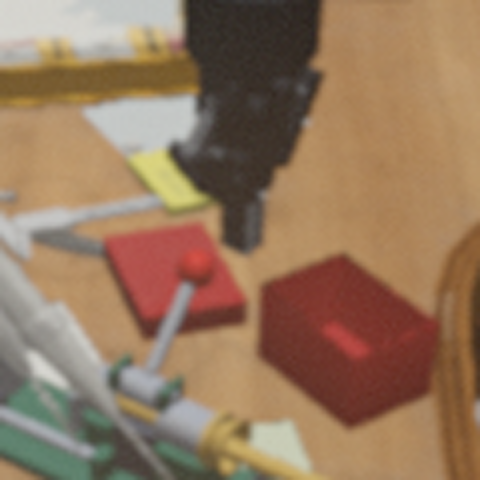

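```bash
python3 -m handwheel '[[[0.0045,0.0066,0,0,0,0],[0.0045,0.0066,0,0,0,0],[0.0045,0.0066,0,0,0,0],[0.0045,0.0066,0,0,0,0],[0.0045,0.0066,0,0,0,0],[0.0045,0.0066,0,0,0,0],[0.0045,0.0066,0,0,0,0],[0.0045,0.0066,0,0,0,0],[0.0045,0.0066,0,0,0,0],[0,0,0,0,0,0]]]'
python3 -m handwheel '[[[0.0045,0.0066,0,0,0,0],[0.0045,0.0066,0,0,0,0],[0.0045,0.0066,0,0,0,0],[0.0045,0.0066,0,0,0,0],[0.0045,0.0066,0,0,0,0],[0,0,0,0,0,0],[0,0,0,0,0,0]]]'
python3 - <<'E'
from h import *
im,D=grab_frame("side");P=cloud("side",D);hsv=cv2.cvtColor(im,cv2.COLOR_BGR2HSV).astype(int)
o=np.array([.5843,-.3246]);R=np.array([[.559,.829],[-.829,.559]])
m=((hsv[...,0]<8)|(hsv[...,0]>172))&(hsv[...,1]>130)&(P[...,2]>.095)&(P[...,2]<.2)
q=P[m];print(len(q),R@(np.median(q,0)[:2]-o),np.median(q,0)[2],"tcp",R@(state()["tool_pos"][:2]-o))
E
```

```text
time: 14.15
tool_pos: [0.5731, -0.3398, 0.1159]
tool_rot: [0.001, 0.956, -0.294, 0.002]
contact_force: [-0.8, -0.6, 1.0]
gripper_width: -0.001
grasp_force: 0.9
time: 14.73
tool_pos: [0.5944, -0.3055, 0.1122]
tool_rot: [-0.001, 0.956, -0.294, -0.0]
contact_force: [0.4, -0.3, 0.2]
gripper_width: -0.001
grasp_force: 0.0
58 [0.04798029 0.00379456] 0.13163304032269146 tcp [0.02107668 0.00207111]
```

The knob is now at jig x = +48 mm, so the lever is open. Next is gripping the brass tube at jig y of about +90 mm.

```bash
python3 -m handwheel '[[[-0.0112,-0.0166,0,0,0,0],[0,0,0.04,0,0,0],[0,0,0.04,0,0,0],[-0.0245,0.0159,0,0,0,0],[-0.0245,0.0159,0,0,0,0],[-0.0245,0.016,0,0,0,0],[0,0,-0.03,0,0,0],[0,0,-0.03,0,0,0],[0,0,0,0,0,0],[0,0,0,0,0,0],[0,0,0,0,0,0]]]' 0.5
python3 - <<'E'
from h import *
im,D=grab_frame("side");P=cloud("side",D);hsv=cv2.cvtColor(im,cv2.COLOR_BGR2HSV).astype(int)
o=np.array([.5843,-.3246]);R=np.array([[.559,.829],[-.829,.559]])
J=(P[...,:2]-o)@R.T;m=(hsv[...,0]>15)&(hsv[...,0]<32)&(hsv[...,1]>100)&(abs(J[...,0])<.012)&(J[...,1]>.07)&(J[...,1]<.15)&(P[...,2]>.03)&(P[...,2]<.08)
j=J[m];z=P[m][:,2];print(len(j),j.mean(0),j.min(0),j.max(0),z.max())
s=state();print("tcp",R@(s["tool_pos"][:2]-o),s["tool_pos"],s["tool_rot"])
for k in np.linalg.norm(J-[.0485,.003],axis=-1)[None]:
    mm=((hsv[...,0]<8)|(hsv[...,0]>172))&(hsv[...,1]>130)&(P[...,2]>.095)&(P[...,2]<.2);print("knob",np.median(J[mm],0))
E
```

```text
time: 15.7
tool_pos: [0.51, -0.2762, 0.1343]
tool_rot: [0.0, 0.956, -0.294, 0.001]
contact_force: [0.0, -0.0, 1.5]
gripper_width: 0.498
grasp_force: 0.0
133 [0.0058784  0.10621133] [-0.00421342  0.07042559] [0.01177219 0.1350742 ] 0.057898955390132345
tcp [-0.00141772  0.08805876] [ 0.51048626 -0.27653708  0.13502248] [ 3.56950009e-04  9.55744814e-01 -2.94192598e-01  1.56132329e-03]
knob [0.05120834 0.00337314]
```

```bash
python3 -m handwheel '[[[-0.001,0.003,-0.03,0,0,0],[0,0,-0.03,0,0,0],[0,0,-0.025,0,0,0],[0,0,-0.016,0,0,0],[0,0,0,0,0,0],[0,0,0,0,0,0],[0,0,0,0,0,0],[0,0,0,0,0,0]]]'; python3 -m handwheel '[[[0,0,0,0,0,0],[0,0,0,0,0,0],[0,0,0,0,0,0],[0,0,0,0,0,0],[0,0,0,0,0,0],[0,0,0,0,0,0],[0,0,0,0,0,0],[0,0,0,0,0,0]]]' 0.11
```

```text
time: 16.42
tool_pos: [0.51, -0.274, 0.0346]
tool_rot: [0.001, 0.956, -0.294, 0.002]
contact_force: [0.9, -0.3, 0.8]
gripper_width: 0.497
grasp_force: 0.0
time: 17.08
tool_pos: [0.5088, -0.273, 0.0327]
tool_rot: [0.0, 0.956, -0.294, 0.001]
contact_force: [-0.9, 0.5, 5.1]
gripper_width: 0.123
grasp_force: 52.9
```

```bash
python3 -m handwheel '[[[0,0,0,0,0,0],[0,0,0,0,0,0],[0,0,0,0,0,0]]]' 0.116; python3 -m handwheel '[[[-0.0083,0.0056,0,0,0,0],[-0.0083,0.0056,0,0,0,0],[-0.0083,0.0056,0,0,0,0],[-0.0083,0.0056,0,0,0,0],[0,0,0,0,0,0],[0,0,0,0,0,0]]]'
```

```text
time: 17.33
tool_pos: [0.5088, -0.273, 0.0327]
tool_rot: [0.0, 0.956, -0.294, 0.001]
contact_force: [-0.7, 1.2, 6.1]
gripper_width: 0.127
grasp_force: 52.9
time: 17.83
tool_pos: [0.4739, -0.2494, 0.0312]
tool_rot: [-0.0, 0.956, -0.294, -0.001]
contact_force: [1.2, -0.2, -1.3]
gripper_width: 0.126
grasp_force: 52.1
```

```bash
python3 -m handwheel '[[[0,0,0,0,0,0],[0,0,0,0,0,0],[0,0,0,0,0,0]]]' 0.122
```

```text
time: 18.08
tool_pos: [0.4751, -0.2504, 0.0317]
tool_rot: [-0.0, 0.956, -0.294, -0.0]
contact_force: [-0.1, -0.3, -0.5]
gripper_width: 0.121
grasp_force: 47.3
```

```bash
python3 -m handwheel '[[[0,0,0,0,0,0],[0,0,0,0,0,0],[0,0,0,0,0,0]]]' 0.135
```

```text
time: 18.33
tool_pos: [0.4751, -0.2503, 0.0317]
tool_rot: [-0.0, 0.956, -0.294, -0.0]
contact_force: [0.5, 0.7, 0.2]
gripper_width: 0.14
grasp_force: 2.8
```

```bash
python3 -m handwheel '[[[0,0,0,0,0,0],[0,0,0,0,0,0],[0,0,0,0,0,0]]]' 0.127
```

```text
time: 18.58
tool_pos: [0.475, -0.2503, 0.0318]
tool_rot: [-0.0, 0.956, -0.294, -0.0]
contact_force: [-0.0, -0.8, -0.6]
gripper_width: 0.131
grasp_force: 18.0
```

```bash
python3 -m handwheel '[[[0,0,0,0,0,0],[0,0,0,0,0,0],[-0.0132,0.0089,0,0,0,0],[-0.0132,0.0089,0,0,0,0],[-0.0132,0.0089,0,0,0,0],[-0.0132,0.0089,0,0,0,0],[-0.0132,0.0089,0,0,0,0],[-0.0132,0.0089,0,0,0,0],[0,0,0,0,0,0],[0,0,0,0,0,0]]]' 0.124; python3 -m handwheel '[[[0,0,0.03,0,0,0],[0,0,0.035,0,0,0],[0,0,0.035,0,0,0],[0,0,0.03,0,0,0],[0,0,0,0,0,0],[0,0,0,0,0,0]]]'
python3 - <<'E'
from h import *
im,D=grab_frame("side");p=proj("side",state()["tool_pos"]);print(p)
u,v=p.astype(int);cv2.imwrite("pics/s3.png",cv2.resize(im[max(0,v-60):v+60,u-80:u+80],(640,480),interpolation=2))
E
```

```text
time: 19.42
tool_pos: [0.3957, -0.1968, 0.0318]
tool_rot: [0.0, 0.956, -0.294, 0.0]
contact_force: [1.7, 0.3, -0.5]
gripper_width: 0.13
grasp_force: 24.0
time: 19.92
tool_pos: [0.398, -0.1985, 0.165]
tool_rot: [0.001, 0.956, -0.294, 0.003]
contact_force: [-0.1, 0.1, -0.4]
gripper_width: 0.131
grasp_force: 24.1
[406.53963051 197.00567568]
```

View pics/s3.png

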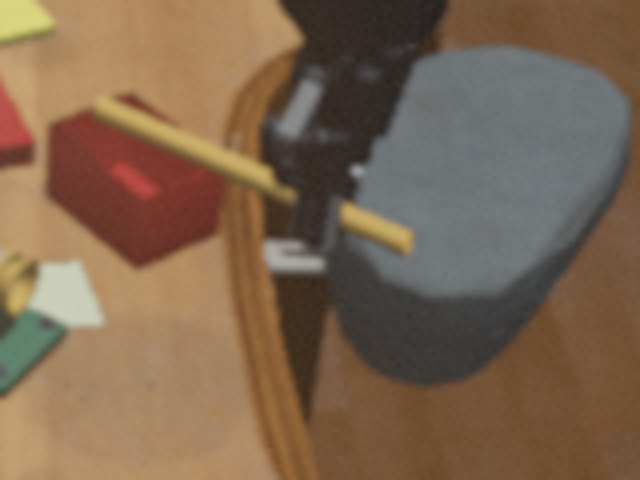

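The tube is held level in the crop, from (100,105) to (410,240), clear of the guide. Carry it to the rack.

```bash
python3 -m handwheel '[[[0.0026,0.0276,0,0,0,-6.7],[0.0026,0.0276,0,0,0,-6.7],[0.0026,0.0276,0,0,0,-6.7],[0.0026,0.0276,0,0,0,-6.7],[0.0026,0.0276,0,0,0,-6.7],[0.0026,0.0276,0,0,0,-6.7],[0.0026,0.0276,0,0,0,-6.7],[0.0026,0.0276,0,0,0,-6.7],[0,0,-0.03,0,0,0],[0,0,-0.03,0,0,0],[0,0,0,0,0,0],[0,0,0,0,0,0],[0,0,0,0,0,0]]]'
cat > tube.py <<'E'
from h import *
# colour mask of the side/top picture -> line of a tube; prints ends, direction and top z
def line(cam,hs,lo,hi,P,im,pad=0):
    h=cv2.cvtColor(im,cv2.COLOR_BGR2HSV).astype(int)
    m=(h[...,0]>=hs[0])&(h[...,0]<=hs[1])&(h[...,1]>=hs[2])&(h[...,1]<=hs[3])&(h[...,2]>=hs[4])
    m&=((P>=lo)&(P<=hi)).all(-1)
    q=P[m];c=q.mean(0);v=np.linalg.svd(q-c,full_matrices=False)[2][0]
    v=v*np.sign(v[1]);t=(q-c)@v
    r=np.linalg.norm((q-c)-t[:,None]*v,axis=1);t=t[r<.01]
    print(cam,len(q),"c",c.round(4),"ends",(c+t.min()*v).round(4),(c+t.max()*v).round(4),"yaw",np.degrees(np.arctan2(v[1],v[0])).round(1),"pitch",np.degrees(np.arcsin(v[2])).round(1))
E
python3 - <<'E'
from tube import *
for c in("top","side"):
    im,D=grab_frame(c);P=cloud(c,D)
    try:line(c,(18,30,100,255,110),[.37,-.15,.06],[.47,.15,.16],P,im)
    except Exception as e:print(c,e)
cv2.imwrite("pics/s4.png",cv2.resize(im[200:400,280:480],(600,600),interpolation=2))
E
```

```text
time: 21.05
tool_pos: [0.4167, 0.0232, 0.1019]
tool_rot: [0.0, 0.721, -0.693, -0.0]
contact_force: [0.1, 0.3, 0.4]
gripper_width: 0.131
grasp_force: 24.2
top 353 c [ 0.4172 -0.0441  0.1281] ends [ 0.4197 -0.1013  0.131 ] [0.4145 0.0153 0.1252] yaw 92.5 pitch -2.8
side 245 c [0.4178 0.0435 0.1241] ends [0.4169 0.0062 0.1292] [0.4184 0.068  0.1207] yaw 88.6 pitch -7.9
```

View pics/s4.png

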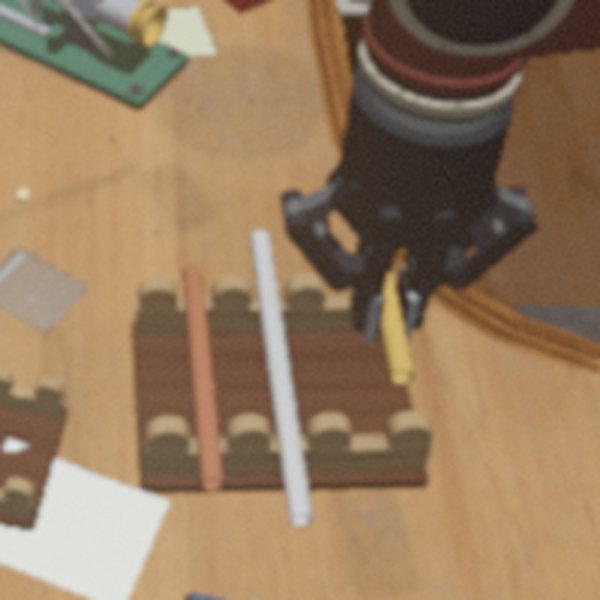

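```bash
python3 -m handwheel '[[[0.0042,0,-0.02,0,0,0],[0,0,-0.02,0,0,0],[0,0,-0.01,0,0,0],[0,0,0,0,0,0],[0,0,0,0,0,0],[0,0,-0.008,0,0,0],[0,0,-0.008,0,0,0],[0,0,-0.006,0,0,0],[0,0,-0.004,0,0,0],[0,0,0,0,0,0],[0,0,0,0,0,0],[0,0,0,0,0,0]]]'
python3 - <<'E'
from tube import *
for c in("top",):
    im,D=grab_frame(c);P=cloud(c,D)
    line(c,(18,30,100,255,110),[.37,-.15,.02],[.45,.15,.1],P,im)
    cv2.imwrite("pics/t5.png",im[190:300,180:290])
E
```

```text
time: 22.15
tool_pos: [0.4209, 0.0234, 0.0259]
tool_rot: [-0.0, 0.721, -0.693, 0.0]
contact_force: [0.5, 0.0, 0.2]
gripper_width: 0.13
grasp_force: 24.2
top 371 c [ 0.4216 -0.046   0.0513] ends [ 0.424  -0.101   0.0537] [0.419  0.0144 0.0486] yaw 92.5 pitch -2.5
```

```bash
python3 -m handwheel '[[[0,0,-0.003,0,0,0],[0,0,0,0,0,0],[0,0,0,0,0,0]]]';python3 -m handwheel '[[[0,0,0,0,0,0],[0,0,0,0,0,0],[0,0,0,0,0,0],[0,0,0,0,0,0],[0,0,0.02,0,0,0],[0,0,0.03,0,0,0],[0,0,0.04,0,0,0],[0,0,0.02,0,0,0],[0,0,0,0,0,0],[0,0,0,0,0,0]]]' 0.3
python3 - <<'E'
from tube import *
for c in("top","side"):
    im,D=grab_frame(c);P=cloud(c,D)
    line(c,(18,30,100,255,110),[.37,-.15,.02],[.45,.15,.07],P,im)
    line(c,(0,180,0,60,150),[.44,-.15,.03],[.5,.15,.06],P,im)
    line(c,(0,12,90,255,120),[.49,-.15,.03],[.54,.15,.06],P,im)
    cv2.imwrite("pics/t6%s.png"%c,im)
print(state()["joint_pos"].round(2))
E
```

```text
time: 22.45
tool_pos: [0.4216, 0.0233, 0.0234]
tool_rot: [-0.001, 0.721, -0.693, 0.001]
contact_force: [1.7, 0.4, 2.3]
gripper_width: 0.13
grasp_force: 24.5
time: 23.28
tool_pos: [0.4217, 0.0234, 0.1342]
tool_rot: [-0.001, 0.721, -0.693, 0.001]
contact_force: [0.2, 0.1, -0.7]
gripper_width: 0.296
grasp_force: 0.0
top 449 c [ 0.4209 -0.0313  0.0455] ends [ 0.4233 -0.1018  0.0456] [0.4183 0.0467 0.0455] yaw 91.9 pitch -0.0
top 370 c [ 0.4658 -0.0259  0.0453] ends [ 0.4685 -0.0985  0.045 ] [0.4629 0.049  0.0455] yaw 92.2 pitch 0.2
top 318 c [ 0.5098 -0.0053  0.0453] ends [ 0.5122 -0.0688  0.0452] [0.5074 0.0598 0.0454] yaw 92.1 pitch 0.1
side 481 c [0.4243 0.0054 0.0435] ends [ 0.4292 -0.087   0.0441] [0.4209 0.0683 0.043 ] yaw 93.1 pitch -0.4
side 655 c [0.4685 0.0127 0.0444] ends [ 0.4729 -0.1007  0.0449] [0.465  0.1006 0.0441] yaw 92.2 pitch -0.2
side 494 c [0.5132 0.0149 0.0443] ends [ 0.5164 -0.0689  0.0454] [0.5107 0.0802 0.0434] yaw 92.2 pitch -0.8
[-0.12 -0.39  2.17 -0.    1.36  2.98]
```

Brass lies level in the empty notch (z about 40 mm, centre y about -17 mm) and copper hasn't moved. Next is the silver tube.

```bash
python3 -m handwheel '[[[0.0149,0.0006,0,0,0,0],[0.0149,0.0005,0,0,0,0],[0.0149,0.0005,0,0,0,0],[0,0,-0.03,0,0,0],[0,0,-0.03,0,0,0],[0,0,0,0,0,0],[0,0,0,0,0,0],[0,0,-0.025,0,0,0],[0,0,-0.02,0,0,0],[0,0,-0.009,0,0,0],[0,0,0,0,0,0],[0,0,0,0,0,0],[0,0,0,0,0,0]]]'; python3 -m handwheel '[[[0,0,0,0,0,0],[0,0,0,0,0,0],[0,0,0,0,0,0],[0,0,0,0,0,0],[0,0,0,0,0,0]]]' 0.128
```

```text
time: 24.47
tool_pos: [0.4668, 0.0249, 0.0205]
tool_rot: [-0.001, 0.721, -0.693, 0.001]
contact_force: [-0.3, -0.4, 1.0]
gripper_width: 0.3
grasp_force: 0.0
time: 24.88
tool_pos: [0.4668, 0.0249, 0.0205]
tool_rot: [-0.001, 0.721, -0.693, 0.001]
contact_force: [-1.0, 0.1, 6.7]
gripper_width: 0.131
grasp_force: 17.0
```

```bash
python3 -m handwheel '[[[0,0,0,0,0,0],[0,0,0,0,0,0],[0,0,0.02,0,0,0],[0,0,0.03,0,0,0],[0,0,0.04,0,0,0],[0,0,0.04,0,0,0],[-0.007,-0.029,0,0,0,6.71],[-0.007,-0.029,0,0,0,6.71],[-0.007,-0.029,0,0,0,6.71],[-0.007,-0.029,0,0,0,6.71],[-0.007,-0.029,0,0,0,6.71],[-0.007,-0.029,0,0,0,6.71],[-0.007,-0.029,0,0,0,6.71],[-0.007,-0.029,0,0,0,6.71],[0,0,-0.03,0,0,0],[0,0,-0.03,0,0,0],[0,0,0,0,0,0],[0,0,0,0,0,0],[0,0,0,0,0,0]]]' 0.124
cat > sil.py <<'E'
from tube import *
o=np.array([.5843,-.3246]);R=np.array([[.559,.829],[-.829,.559]])
def sil(zl,zh,ymin=.067):
  for c in("top","side"):
    im,D=grab_frame(c);P=cloud(c,D);h=cv2.cvtColor(im,cv2.COLOR_BGR2HSV).astype(int)
    J=(P[...,:2]-o)@R.T
    m=(h[...,1]<70)&(h[...,2]>110)&(abs(J[...,0])<.02)&(J[...,1]>ymin)&(J[...,1]<.36)&(P[...,2]>zl)&(P[...,2]<zh)
    if m.sum()<20:print(c,"few");continue
    j=np.c_[J[m],P[m][:,2]];a=np.polyfit(j[:,1],j[:,0],1);b=np.polyfit(j[:,1],j[:,2],1)
    print(c,len(j),"y",np.percentile(j[:,1],[0,1,99,100]).round(4),"x(.08)",np.polyval(a,.08).round(4),"yaw",np.degrees(a[0]).round(2),"zmed(.08)",np.polyval(b,.08).round(4),"pitch",np.degrees(b[0]).round(2))
  s=state();print("tcp jig",(R@(s["tool_pos"][:2]-o)).round(4),s["tool_pos"][2].round(4),"w",round(s["gripper_width"],3),s["grasp_force"])
  return im
E
python3 - <<'E'
from sil import *
im=sil(.09,.16,.03)
cv2.imwrite("pics/s5.png",cv2.resize(im[130:280,280:480],(640,480),interpolation=2))
E
```

```text
time: 26.47
tool_pos: [0.4101, -0.2066, 0.0899]
tool_rot: [0.0, 0.956, -0.293, 0.001]
contact_force: [0.4, -0.8, -0.1]
gripper_width: 0.13
grasp_force: 24.9
top 278 y [0.0871 0.0881 0.2863 0.2868] x(.08) 0.0001 yaw 0.13 zmed(.08) 0.1144 pitch 0.13
side 430 y [0.0846 0.086  0.2828 0.2835] x(.08) 0.0046 yaw -0.19 zmed(.08) 0.1139 pitch -0.08
tcp jig [0.0005 0.2094] 0.091 w 0.135 24.860754311084747
```

View pics/s5.png

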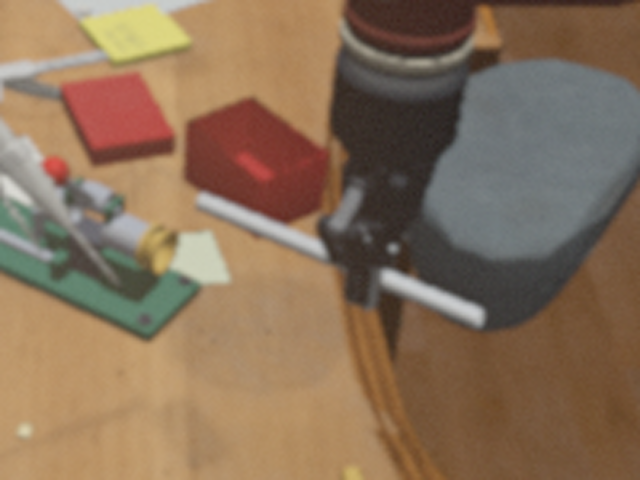

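The silver tube is level and square at (200,200) to (485,318), its front end about 22 mm short of the mouth. Lower it to guide height and feed it slowly.

```bash
python3 -m handwheel '[[[0,0,-0.02,0,0,0],[0,0,-0.02,0,0,0],[0,0,-0.0145,0,0,0],[0,0,0,0,0,0],[0,0,0,0,0,0],[0,0,0,0,0,0],[0,0,0,0,0,0]]]'
python3 - <<'E'
from sil import *
sil(.04,.08,.067)
E
python3 -m handwheel '[[[0.005,-0.00335,0,0,0,0],[0.005,-0.00335,0,0,0,0],[0.005,-0.00335,0,0,0,0],[0.005,-0.00335,0,0,0,0],[0.005,-0.00335,0,0,0,0],[0.005,-0.00335,0,0,0,0],[0,0,0,0,0,0],[0,0,0,0,0,0]]]'
```

```text
time: 27.15
tool_pos: [0.4109, -0.2074, 0.0363]
tool_rot: [0.001, 0.956, -0.293, 0.002]
contact_force: [-0.3, 0.2, -0.4]
gripper_width: 0.133
grasp_force: 24.9
top 256 y [0.0867 0.0876 0.2853 0.2859] x(.08) -0.0 yaw 0.12 zmed(.08) 0.0614 pitch -0.21
side 419 y [0.0829 0.085  0.2824 0.2834] x(.08) 0.0043 yaw -0.1 zmed(.08) 0.0592 pitch -0.14
tcp jig [0.0003 0.2097] 0.0358 w 0.131 24.87049251794815
time: 27.92
tool_pos: [0.4398, -0.2268, 0.0341]
tool_rot: [-0.0, 0.956, -0.293, -0.0]
contact_force: [-0.3, -0.4, -0.7]
gripper_width: 0.129
grasp_force: 24.9
```

```bash
python3 -m handwheel '[[[0.005,-0.00335,0.001,0,0,0],[0.005,-0.00335,0,0,0,0],[0.005,-0.00335,0,0,0,0],[0.005,-0.00335,0,0,0,0],[0.005,-0.00335,0,0,0,0],[0,0,0,0,0,0]]]'; python3 -m handwheel '[[[0.005,-0.00335,0,0,0,0],[0.005,-0.00335,0,0,0,0],[0.005,-0.00335,0,0,0,0],[0.005,-0.00335,0,0,0,0],[0.005,-0.00335,0,0,0,0],[0,0,0,0,0,0]]]'; python3 -m handwheel '[[[0.005,-0.00335,0,0,0,0],[0.005,-0.00335,0,0,0,0],[0.005,-0.00335,0,0,0,0],[0.005,-0.00335,0,0,0,0],[0.005,-0.00335,0,0,0,0],[0,0,0,0,0,0],[0,0,0,0,0,0]]]'
python3 - <<'E'
from sil import *
sil(.04,.08,.075)
E
```

```text
time: 28.42
tool_pos: [0.4658, -0.2443, 0.0357]
tool_rot: [0.0, 0.956, -0.293, 0.001]
contact_force: [0.5, -0.0, -0.2]
gripper_width: 0.13
grasp_force: 24.9
time: 28.92
tool_pos: [0.4907, -0.2609, 0.0356]
tool_rot: [0.0, 0.956, -0.293, 0.001]
contact_force: [0.7, 0.2, -0.7]
gripper_width: 0.133
grasp_force: 24.9
time: 29.5
tool_pos: [0.5148, -0.277, 0.0353]
tool_rot: [-0.0, 0.956, -0.293, -0.0]
contact_force: [1.5, -0.3, -0.6]
gripper_width: 0.131
grasp_force: 24.9
top 43 y [0.1074 0.1074 0.1228 0.1231] x(.08) -0.0014 yaw 3.5 zmed(.08) 0.059 pitch 1.23
side 181 y [0.0892 0.0902 0.1583 0.1587] x(.08) 0.0023 yaw 2.17 zmed(.08) 0.0604 pitch -3.01
tcp jig [0.0006 0.0847] 0.0351 w 0.128 24.873780012130737
```

```bash
python3 -m handwheel '[[[0.0025,-0.0017,-0.002,0,0,0],[0,0,0,0,0,0],[0,0,0,0,0,0]]]'; python3 -m handwheel '[[[0,0,0,0,0,0],[0,0,0,0,0,0],[0,0,0,0,0,0],[-0.0138,0.0093,0,0,0,0],[-0.0138,0.0093,0,0,0,0],[-0.0138,0.0093,0,0,0,0],[0,0,0,0,0,0],[0,0,0,0,0,0],[0,0,0,0,0,0]]]' 0.3
python3 - <<'E'
from sil import *
im=sil(.03,.08,.075)
cv2.imwrite("pics/s6.png",cv2.resize(im[130:280,260:460],(640,480),interpolation=2))
E
```

```text
time: 29.85
tool_pos: [0.5173, -0.2787, 0.0335]
tool_rot: [0.0, 0.956, -0.293, 0.0]
contact_force: [-0.9, -0.2, 0.5]
gripper_width: 0.13
grasp_force: 25.1
time: 30.6
tool_pos: [0.4764, -0.2512, 0.0337]
tool_rot: [0.0, 0.956, -0.293, 0.001]
contact_force: [-0.9, -1.0, 0.3]
gripper_width: 0.295
grasp_force: 0.0
top few
side 100 y [0.0757 0.0765 0.1556 0.1557] x(.08) 0.0051 yaw -2.25 zmed(.08) 0.0551 pitch -3.13
tcp jig [0.0005 0.1302] 0.0337 w 0.298 0.0
```

View pics/s6.png

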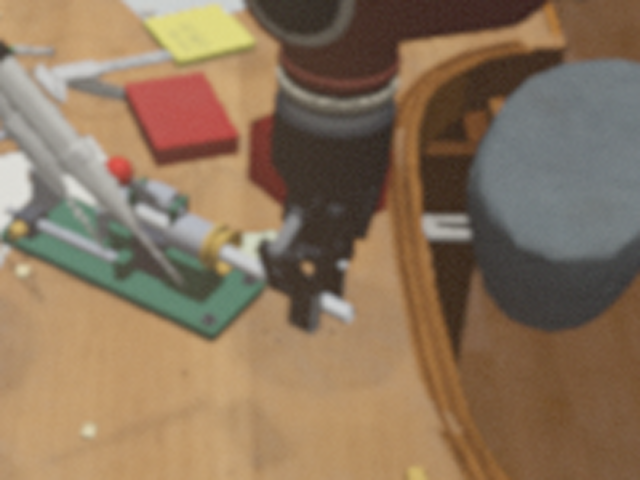

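The tail droops about 3° with its end near jig y = +157 mm (345,310 in the crop). I'll tilt the tool to match, regrip, then level it.

```bash
python3 -m handwheel '[[[0,0,-0.004,-1.7,-2.5,0],[0,0,0,0,0,0],[0,0,0,0,0,0]]]'; python3 -m handwheel '[[[0,0,0,0,0,0],[0,0,0,0,0,0],[0,0,0,0,0,0],[0,0,0,0,0,0]]]' 0.128;  python3 -m handwheel '[[[0,0,0,0,0,0],[0,0,0,0,0,0],[0,0,0,0,0,0],[0,0,0.0013,0.4,0.6,0],[0,0,0.0013,0.4,0.6,0],[0,0,0.0013,0.4,0.6,0],[0,0,0.0011,0.5,0.7,0],[0,0,0,0,0,0],[0,0,0,0,0,0]]]' 0.124
python3 - <<'E'
from sil import *
im=sil(.03,.08,.075)
E
```

```text
time: 30.95
tool_pos: [0.4755, -0.2505, 0.029]
tool_rot: [0.008, 0.956, -0.293, 0.024]
contact_force: [-0.4, 0.8, 0.3]
gripper_width: 0.299
grasp_force: 0.0
time: 31.28
tool_pos: [0.4761, -0.251, 0.0296]
tool_rot: [0.008, 0.956, -0.293, 0.025]
contact_force: [0.9, 0.8, 0.6]
gripper_width: 0.135
grasp_force: 16.3
time: 32.03
tool_pos: [0.4758, -0.2508, 0.0342]
tool_rot: [-0.0, 0.956, -0.293, -0.0]
contact_force: [0.3, 0.3, -0.1]
gripper_width: 0.13
grasp_force: 24.5
top few
side 101 y [0.0751 0.0755 0.1551 0.1552] x(.08) 0.0056 yaw -2.59 zmed(.08) 0.0558 pitch 0.56
tcp jig [0.0006 0.1315] 0.0341 w 0.131 24.52877014875412
```

```bash
python3 -m handwheel '[[[0.00415,-0.0028,0,0,0,0],[0.00415,-0.0028,0,0,0,0],[0.00415,-0.0028,0,0,0,0],[0.00415,-0.0028,0,0,0,0],[0,0,0,0,0,0]]]'; python3 -m handwheel '[[[0.00415,-0.0028,0,0,0,0],[0.00415,-0.0028,0,0,0,0],[0.00415,-0.0028,0,0,0,0],[0.0025,-0.0017,0,0,0,0],[0.0025,-0.0017,0,0,0,0],[0,0,0,0,0,0],[0,0,0,0,0,0]]]'
python3 - <<'E'
from sil import *
im,D=grab_frame("top");P=cloud("top",D);J=(P[...,:2]-o)@R.T;h=cv2.cvtColor(im,cv2.COLOR_BGR2HSV).astype(int)
m=(h[...,1]<60)&(abs(J[...,0])<.006)&(J[...,1]<-.034)&(J[...,1]>-.092)&(P[...,2]>.045)&(P[...,2]<.07);print("front y",np.sort(J[m][:,1])[:3])
im=sil(.03,.08,.075);cv2.imwrite("pics/x.png",im)
E
```

```text
time: 32.55
tool_pos: [0.4932, -0.2626, 0.0345]
tool_rot: [0.0, 0.956, -0.293, 0.0]
contact_force: [0.4, -1.6, 0.0]
gripper_width: 0.135
grasp_force: 24.5
time: 33.13
tool_pos: [0.5098, -0.2737, 0.0342]
tool_rot: [-0.0, 0.956, -0.293, -0.0]
contact_force: [0.1, -0.1, -0.4]
gripper_width: 0.138
grasp_force: 24.5
front y [-0.08224681 -0.08148378 -0.08142441]
top few
side 65 y [0.0791 0.0793 0.114  0.114 ] x(.08) 0.002 yaw 1.48 zmed(.08) 0.06 pitch -7.73
tcp jig [0.0005 0.0905] 0.0342 w 0.13 24.51599210500717
```

```bash
python3 -m handwheel '[[[0.00083,-0.00056,0,0,0,0],[0.00083,-0.00056,0,0,0,0],[0.00083,-0.00056,0,0,0,0],[0.00083,-0.00056,0,0,0,0],[0.00083,-0.00056,0,0,0,0],[0.00083,-0.00056,0,0,0,0],[0,0,0,0,0,0]]]'; python3 -m handwheel '[[[0.00083,-0.00056,0,0,0,0],[0,0,0,0,0,0],[0,0,0,0,0,0]]]'
python3 - <<'E'
from sil import *
sil(.03,.08,.075)
E
```

```text
time: 33.87
tool_pos: [0.5149, -0.2771, 0.0343]
tool_rot: [0.0, 0.956, -0.293, 0.0]
contact_force: [-0.0, -0.6, -0.6]
gripper_width: 0.128
grasp_force: 24.5
time: 34.12
tool_pos: [0.5156, -0.2776, 0.0343]
tool_rot: [-0.0, 0.956, -0.293, 0.0]
contact_force: [-0.2, 0.7, -0.6]
gripper_width: 0.13
grasp_force: 24.5
top few
side 62 y [0.088  0.0886 0.1069 0.1071] x(.08) -0.0031 yaw 16.42 zmed(.08) 0.0627 pitch -19.42
tcp jig [0.0005 0.0833] 0.0342 w 0.131 24.51157182455063
```

```bash
for i in 1 2; do python3 -m handwheel '[[[0.0004,-0.0003,0,0,0,0],[0,0,0,0,0,0],[0,0,0,0,0,0]]]' | grep -E 'pos|contact'; done; python3 -m handwheel '[[[0.0004,-0.0003,0,0,0,0],[0,0,0,0,0,0],[0,0,0,0,0,0]]]' | grep -E 'pos|contact'
```

```text
tool_pos: [0.5159, -0.2779, 0.0343]
contact_force: [0.1, 0.2, 0.2]
tool_pos: [0.5163, -0.2782, 0.0343]
contact_force: [0.1, -0.1, -0.6]
tool_pos: [0.5167, -0.2785, 0.0342]
contact_force: [1.0, 0.5, 0.2]
```

```bash
python3 -m handwheel '[[[0.0004,-0.0003,0,0,0,0],[0,0,0,0,0,0],[0,0,0,0,0,0]]]' | grep -E 'pos|contact';  python3 -m handwheel '[[[0.0004,-0.0003,0,0,0,0],[0,0,0,0,0,0],[0,0,0,0,0,0]]]' | grep -E 'pos|contact'
python3 - <<'E'
from sil import *
im=sil(.03,.08,.075)
im,D=grab_frame("top");P=cloud("top",D);J=(P[...,:2]-o)@R.T
m=(abs(J[...,0])<.005)&(J[...,1]<-.03)&(J[...,1]>-.11)&(P[...,2]>.04)&(P[...,2]<.075);print("profile",np.sort(J[m][:,1])[::6].round(4))
u,v=proj("top",np.r_[o+R.T@[0,-.08],.055]).astype(int);cv2.imwrite("pics/t7.png",cv2.resize(im[v-30:v+30,u-40:u+40],(640,480),interpolation=2))
E
```

```text
tool_pos: [0.5172, -0.2788, 0.0343]
contact_force: [0.5, -1.2, -1.0]
tool_pos: [0.5176, -0.2791, 0.0343]
contact_force: [-0.6, -0.8, -0.4]
top few
side 61 y [0.0853 0.0864 0.1038 0.1043] x(.08) -0.0045 yaw 20.72 zmed(.08) 0.0637 pitch -27.6
tcp jig [0.0004 0.0807] 0.0343 w 0.127 24.509896337985992
profile [-0.1028 -0.0985 -0.0966 -0.0942 -0.0932 -0.0897 -0.0883 -0.0847 -0.0824
 -0.0786 -0.0757 -0.0716 -0.0699 -0.0665 -0.064  -0.061  -0.0579 -0.0549
 -0.052  -0.0485 -0.0459 -0.044  -0.041  -0.0373 -0.0316]
```

View pics/t7.png

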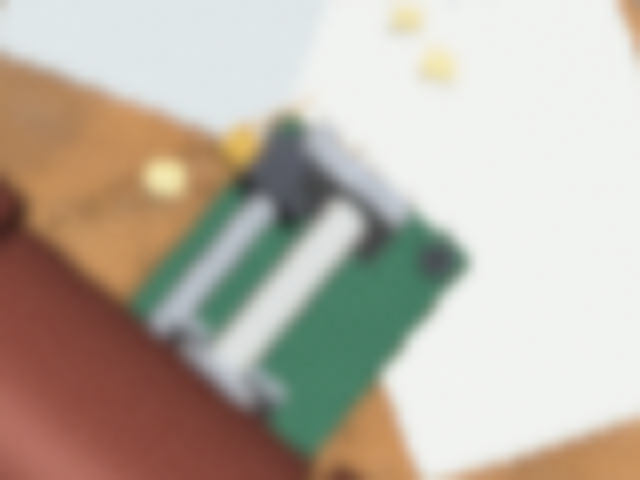

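The tube end is close to the stop at (350,215). Keep creeping until there's force.

```bash
python3 -m handwheel '[[[0.0004,-0.0003,0,0,0,0],[0,0,0,0,0,0],[0,0,0,0,0,0]]]' | grep -E 'pos|contact';  python3 -m handwheel '[[[0.0004,-0.0003,0,0,0,0],[0,0,0,0,0,0],[0,0,0,0,0,0]]]' | grep -E 'pos|contact'; python3 -m handwheel '[[[0.0004,-0.0003,0,0,0,0],[0,0,0,0,0,0],[0,0,0,0,0,0]]]' | grep -E 'pos|contact'
```

```text
tool_pos: [0.518, -0.2794, 0.0343]
contact_force: [0.9, -0.1, -1.5]
tool_pos: [0.5184, -0.2797, 0.0343]
contact_force: [0.1, -0.3, -0.8]
tool_pos: [0.5185, -0.2798, 0.0342]
contact_force: [-1.8, 1.1, -0.5]
```

```bash
python3 -m handwheel '[[[0.0003,-0.0002,0,0,0,0],[0,0,0,0,0,0],[0,0,0,0,0,0]]]' | grep -E 'pos|contact|time'
```

```text
time: 36.62
tool_pos: [0.5185, -0.2798, 0.0341]
contact_force: [-3.8, 2.8, 2.3]
```

The silver tube is on the stop at about 5 N. Release it, rise, and go round to the lever's open side.

```bash
python3 -m handwheel '[[[-0.0003,0.0002,-0.001,0,0,0],[0,0,0,0,0,0],[0,0,0,0,0,0]]]'; python3 -m handwheel '[[[0,0,0,0,0,0],[0,0,0,0,0,0],[0,0,0,0,0,0],[0,0,0,0,0,0],[0,0,0.02,0,0,0],[0,0,0.04,0,0,0],[0,0,0.04,0,0,0],[0,0,0.04,0,0,0],[0,0,0.027,0,0,0],[0,0,0,0,0,0],[0,0,0,0,0,0]]]' 0.3; python3 -m handwheel '[[[0.0281,0.0075,0,0,0,0],[0.0281,0.0075,0,0,0,0],[0.0281,0.0075,0,0,0,0],[0.0282,0.0073,0,0,0,0],[0,0,0,0,0,0],[0,0,0,0,0,0],[0,0,0,0,0,0]]]' 0
python3 - <<'E'
from sil import *
im,D=grab_frame("side");P=cloud("side",D);J=(P[...,:2]-o)@R.T;h=cv2.cvtColor(im,cv2.COLOR_BGR2HSV).astype(int)
m=(h[...,1]<70)&(h[...,2]>110)&(abs(J[...,0])<.015)&(J[...,1]>.066)&(J[...,1]<.2)&(P[...,2]>.03)&(P[...,2]<.08)
print("tail",np.percentile(J[m][:,1],[50,99,100]),P[m][:,2].max())
mm=((h[...,0]<8)|(h[...,0]>172))&(h[...,1]>130)&(P[...,2]>.095)&(P[...,2]<.2);print("knob",np.median(J[mm],0),mm.sum());print("tcp",R@(state()["tool_pos"][:2]-o))
cv2.imwrite("pics/s7.png",cv2.resize(im[80:230,240:440],(640,480),interpolation=2))
E
```

```text
time: 36.87
tool_pos: [0.5185, -0.2798, 0.0338]
tool_rot: [-0.0, 0.956, -0.293, -0.0]
contact_force: [-4.8, 3.1, 5.9]
gripper_width: 0.132
grasp_force: 25.3
time: 37.78
tool_pos: [0.5201, -0.2809, 0.2033]
tool_rot: [0.001, 0.956, -0.293, 0.003]
contact_force: [-0.6, -0.2, -0.6]
gripper_width: 0.301
grasp_force: 0.0
time: 38.37
tool_pos: [0.6301, -0.2499, 0.198]
tool_rot: [-0.0, 0.956, -0.293, -0.002]
contact_force: [0.4, -0.1, -0.9]
gripper_width: -0.001
grasp_force: 0.0
tail [0.0857238  0.10298933 0.10303787] 0.06085906738538793
knob [0.05123319 0.00250972] 48
tcp [0.08719551 0.00373469]
```

View pics/s7.png

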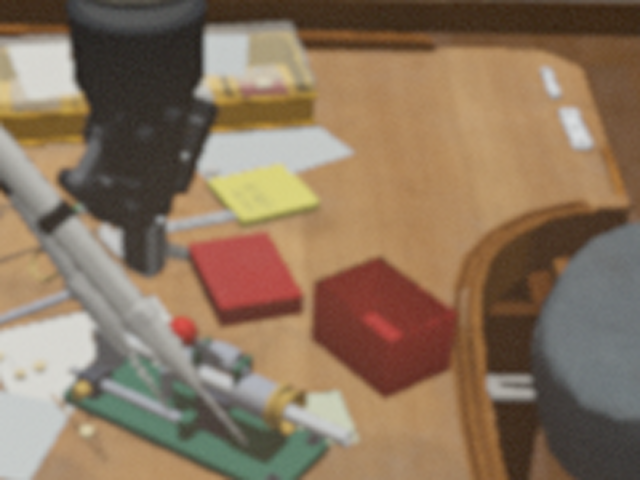

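The tube is in the guide with its tail out of the mouth (350,435), and the knob at (183,328) is still open. Lower and push the lever shut.

```bash
python3 -m handwheel '[[[0,0,-0.03,0,0,0],[0,0,-0.03,0,0,0],[0,0,-0.025,0,0,0],[0,0,0,0,0,0],[0,0,0,0,0,0]]]'; python3 -m handwheel '[[[-0.0045,-0.0066,0,0,0,0],[-0.0045,-0.0066,0,0,0,0],[-0.0045,-0.0066,0,0,0,0],[-0.0045,-0.0066,0,0,0,0],[-0.0045,-0.0066,0,0,0,0],[-0.0045,-0.0066,0,0,0,0],[-0.0045,-0.0066,0,0,0,0],[-0.0045,-0.0066,0,0,0,0],[-0.0045,-0.0066,0,0,0,0],[-0.0045,-0.0066,0,0,0,0],[0,0,0,0,0,0]]]'; python3 -m handwheel '[[[-0.0045,-0.0066,0,0,0,0],[-0.0045,-0.0066,0,0,0,0],[-0.0034,-0.005,0,0,0,0],[0,0,0,0,0,0],[0,0,0,0,0,0]]]'
```

```text
time: 38.83
tool_pos: [0.6291, -0.25, 0.1133]
tool_rot: [-0.0, 0.956, -0.294, -0.002]
contact_force: [0.1, -0.1, 0.4]
gripper_width: -0.001
grasp_force: 0.0
time: 39.75
tool_pos: [0.5848, -0.3181, 0.115]
tool_rot: [0.0, 0.956, -0.294, -0.0]
contact_force: [1.2, -0.1, -0.3]
gripper_width: 0.003
grasp_force: 0.0
time: 40.17
tool_pos: [0.5728, -0.3346, 0.1141]
tool_rot: [-0.0, 0.956, -0.294, -0.001]
contact_force: [-0.0, 1.3, -0.5]
gripper_width: -0.003
grasp_force: 0.6
```

```bash
python3 -m handwheel '[[[-0.0022,-0.0033,0,0,0,0],[-0.0022,-0.0033,0,0,0,0],[0,0,0,0,0,0],[0,0,0,0,0,0]]]'
cat > kn.py <<'E'
from sil import *
for c in("side","top"):
    im,D=grab_frame(c);P=cloud(c,D);J=(P[...,:2]-o)@R.T;h=cv2.cvtColor(im,cv2.COLOR_BGR2HSV).astype(int)
    mm=((h[...,0]<8)|(h[...,0]>172))&(h[...,1]>130)&(P[...,2]>.095)&(P[...,2]<.2)&(abs(J[...,1])<.03);print(c,"knob",np.median(J[mm],0),np.median(P[mm][:,2]) if mm.sum() else 0,mm.sum())
    m=(h[...,1]<70)&(h[...,2]>110)&(abs(J[...,0])<.015)&(J[...,1]>.066)&(J[...,1]<.2)&(P[...,2]>.03)&(P[...,2]<.08)
    if m.sum():print("tail",J[m][:,1].max())
print("tcp",R@(state()["tool_pos"][:2]-o))
E
python3 kn.py
```

```text
time: 40.5
tool_pos: [0.5695, -0.3394, 0.1139]
tool_rot: [-0.002, 0.956, -0.293, -0.001]
contact_force: [3.9, 5.6, -3.5]
gripper_width: -0.001
grasp_force: 3.1
side knob [-0.03774385  0.00441422] 0.13114868372429977 31
tail 0.10339850322804722
top knob [-0.04194088  0.01121126] 0.13415213692732192 10
tcp [-0.02051944  0.00399484]
```

```bash
python3 -m handwheel '[[[-0.0017,-0.0025,0,0,0,0],[-0.0017,-0.0025,0,0,0,0],[0,0,0,0,0,0],[0,0,0,0,0,0]]]'; python3 kn.py
```

```text
time: 40.93
tool_pos: [0.5665, -0.3441, 0.1145]
tool_rot: [-0.002, 0.956, -0.293, -0.0]
contact_force: [4.1, 6.4, -1.5]
gripper_width: -0.002
grasp_force: 2.9
side knob [-0.0469337   0.00578552] 0.12989293119341505 23
tail 0.10337802216133658
top knob [-0.04805722  0.01131274] 0.12957108311556476 21
tcp [-0.0261791   0.00374044]
```

```bash
python3 -m handwheel '[[[-0.0012,-0.0017,0,0,0,0],[0,0,0,0,0,0],[0,0,0,0,0,0]]]' | grep -E "pos|contact"; python3 -m handwheel '[[[-0.0012,-0.0017,0,0,0,0],[0,0,0,0,0,0],[0,0,0,0,0,0]]]'| grep -E "pos|contact"
```

```text
tool_pos: [0.5663, -0.3445, 0.1146]
contact_force: [6.9, 10.0, -2.7]
tool_pos: [0.5661, -0.3446, 0.1146]
contact_force: [11.0, 13.9, -2.7]
```

The lever is on its end stop: the force climbs with no movement. Back off, rise clear and check.

```bash
python3 -m handwheel '[[[0.006,0.0085,0,0,0,0],[0.006,0.0085,0,0,0,0],[0,0,0.04,0,0,0],[0,0,0.04,0,0,0],[0,0,0.03,0,0,0],[-0.03,0.02,0,0,0,0],[-0.03,0.02,0,0,0,0],[-0.03,0.04,0,0,0,0],[-0.03,0.04,0,0,0,0],[-0.03,0.04,0,0,0,0],[0,0,0,0,0,0],[0,0,0,0,0,0],[0,0,0,0,0,0],[0,0,0,0,0,0]]]'; python3 kn.py
python3 - <<'E'
from tube import *
for c in("top","side"):
    im,D=grab_frame(c);P=cloud(c,D)
    try:
        line(c,(18,30,100,255,110),[.37,-.15,.02],[.45,.15,.07],P,im);line(c,(0,12,90,255,120),[.49,-.15,.03],[.54,.15,.06],P,im)
    except Exception as e:print(e)
    print([(round(x["conf"],2),np.array(x["box"]).astype(int)) for x in spot_in(c,"piece_1")])
    if c=="top":cv2.imwrite("pics/t8.png",cv2.resize(im[120:320,180:480],(800,533),interpolation=2))
E
```

```text
time: 42.7
tool_pos: [0.4415, -0.1936, 0.2263]
tool_rot: [0.001, 0.956, -0.294, 0.001]
contact_force: [-0.3, 0.6, 0.6]
gripper_width: -0.001
grasp_force: 0.0
side knob [-0.0429101   0.00216245] 0.12805486152518547 68
tail 0.10406521130671004
top knob [-0.04854675  0.00348807] 0.13132711810838993 79
tcp [0.02880544 0.19170169]
top 346 c [ 0.4206 -0.0208  0.0449] ends [ 0.421  -0.1018  0.0447] [0.4202 0.0685 0.0452] yaw 90.3 pitch 0.2
top 262 c [0.5087 0.0251 0.045 ] ends [ 0.5116 -0.0306  0.0453] [0.5059 0.0804 0.0448] yaw 92.9 pitch -0.2
[(0.45, array([408, 260,  28,  13])), (0.43, array([409, 251,  24,  16]))]
side 578 c [ 0.4244 -0.0077  0.0437] ends [ 0.4286 -0.1041  0.0445] [0.4212 0.0678 0.043 ] yaw 92.5 pitch -0.5
side 491 c [0.5132 0.0151 0.0444] ends [ 0.5164 -0.0698  0.0456] [0.5107 0.0816 0.0434] yaw 92.2 pitch -0.8
[]
```

View pics/t8.png

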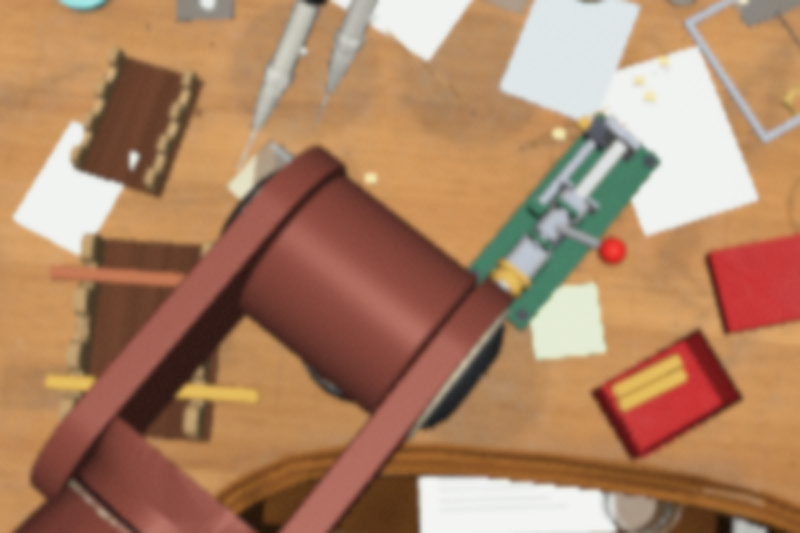

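The lever is shut (knob at jig x = -48.5 mm, its starting value). The silver tube is at the stop, having moved about 1 mm or less while it was clamped. Brass is in the notch, copper hasn't moved, and both pieces are in the box at (650,382).

```bash
python3 -c "
from plant import job_done;print(job_done())"
```

```text
the job is handed in; nothing more can be done
None
```

I handed the job in at about 43 s: the silver tube is clamped against the stop with the lever fully shut, the brass tube is in the rack's empty notch, both brass cut-offs are in the red box and the copper tube is unmoved; the hand-in returned no verdict, and the grip on the brass tube was about 53 N per finger for roughly a second, over the 45 N guideline but under the 130 N total that fails the run.

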